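# Unlatch and open the valve cap cabinet

### The job

Open the glass display cabinet: take the latch key from its wooden stand, put its rod down through the narrow slot in the cabinet's top onto the sprung hook, feel for the hook and press it gently down, without ramming it onto its stop or dragging against the latch, and keep it pressed while you draw the door with it along the slot until it is all the way open. Then stand the key back in its stand, fully seated, and leave the other things on the counter alone.

Things in the scene. Friction and masses are not known exactly. Their poses are not given: they have to be found in the camera images.
- cabinet: beech and glass display cabinet fixed to the counter, 200 mm deep (x), 320 wide (y), 160 high. Origin: centre of its underside; -x is its front, towards the robot. A straight through slot 14 mm wide, in the 12 mm beech board along the front of its top, runs parallel to its y: centre line at x = -65 mm, from y = -55 to +105. The hook lever, carried by the sliding door, is under the slot.
- slot_start (a point): point on the slot's centre line level with the cabinet's top, at cabinet (-65, 85, 160) mm. Straight below it, door shut, is the middle of the hook's steel thumb pad (up to 2 mm of play in y): level, 11 mm wide in x, 20 mm clear in y between two ears 8 mm high that take the key along. The pad's top lies 10 to 34 mm below this point, differing every time: find it by feel.
- slot_end (a point): point on the slot's centre line, at cabinet (-65, -35, 160) mm: the pad's middle is below it when the door is at its end stop. The hook is sprung: about 6 N at the pad to start it, 9 N when 9 mm down; it clears its catch at about 7 mm and meets a hard stop at 10.8 mm. Keep it down for the door's first 20 mm. Over 20 N on door or hook (ramming a stop, dragging while caught) is forcing it.
- door (a joint): how far the latched left glass door is open, m: 0 shut, 0.12 at its end stop. It slides in the cabinet's -y direction, with about 2 N of friction, and stays where it is left. Its hook and pad move with it.
- key: latch key, 90 g, loose, standing upright in its stand: a straight steel rod 8 mm in diameter and 60 mm long with a round tip, below a black square handle 22 x 22 mm and 50 mm high whose flat underside is the shoulder. Origin: the rod's tip; z up along the rod; the handle reaches from z = 60 to 110 mm, its faces square to x and y.
- stand: beech block fixed to the counter, 60 x 60 mm, 85 mm high, with a 14 mm upright round through hole in its middle (2 mm chamfer). Origin: centre of its underside, z up. The key's rod hangs in the hole with its shoulder resting on the block, tip 25 mm above the counter.
- cone: bystander: steel balance cone, 64 mm across the base, 50 mm high. Origin: centre of its underside.
- nut: bystander: brass valve stem nut, 28 mm across, 22 mm high. Origin: centre of its underside.
- mallet: bystander: mallet lying on the counter, wooden handle and a red rubber head 56 mm thick and 90 mm long, 260 mm long overall along its x. Origin: under its middle.
Things that resemble listed ones, but are neither listed nor needed, are in the scene too. Of the things that look like the key, the larger one is meant. Of the things that look like the stand, take the one that is farthest from the robot's base at the start.

How it is judged (in metres and radians):
On the way, in this order (a step that is already met when the one before it is completed fails the run):
1. the key presses on the hook while the door is still shut (contact force between key and door above 3 N and value of joint door below 0.012 m), for 0.1 s.
2. the door is drawn all the way open with the key (value of joint door above 0.108 m and contact force between key and door above 0.3 N).
At the end, for the whole second after the job is handed in: the door is open by at least 108 of its 120 mm, and the key stands upright (within 0.1 rad) and at rest in the stand's hole, seated to within 4 mm, released (value of joint door above 0.108 m and z of key in the frame of stand below 0.029 m and horizontal distance between key and stand below 0.008 m and angle between key's own z axis and vertical below 0.1 rad and linear speed of key below 0.02 m/s); the robot touches nothing.
It fails at once if the door or its hook is forced with more than 20 N (contact force between door and anything else above 20 N).
It fails at once if the cone is shifted by more than 20 mm (distance of cone from where it was at the start of the episode above 0.02 m).
It fails at once if the nut is shifted by more than 20 mm (distance of nut from where it was at the start of the episode above 0.02 m).
It fails at once if the mallet is shifted by more than 20 mm (distance of mallet from where it was at the start of the episode above 0.02 m).
It also fails if it takes over 61 s, if anything falls off the work surface, if the arm or the gripper's body presses on something with over 40 N, if the wrist force passes 120 N, or if a joint passes its speed limit or range.

### The arm

A 6-joint arm with a two-finger parallel gripper is mounted at the origin on the work surface. World frame = base frame: x ahead of the robot, y to its left, z up, the work surface at z = 0. Lengths are in mm, angles in rad, forces in N, time in s.
With the tool pointing down it reaches from about 350 to 975 mm from the base axis. Payload 7.1 kg.
Tool frame: the origin (TCP) lies on the centre line of the jaws, within the pads' length; the fingertips stand 8 mm ahead of it and the grasp point (between the pads) lies 11 mm behind it; z points along the fingers, x is the direction in which the jaws open and shut, and the axes are right-handed (so a half turn about z gives the same grasp; the last joint's range is limited). The gripper opens to 88 mm and grips with 3 to 60 N. Pads are 20 mm wide; open, the fingers measure 115 mm over their backs; the gripper's body (75 mm by 178 mm) begins 61 mm behind the grasp point.
Start: joints at [-1.22, 0.423, 1.63, -0, 1.089, -0.019], TCP at [225.909, -582.726, 230.675] pointing down, gripper open.
Joint ranges: [-3, 3], [-0.9, 2.11], [0.09, 2.58], [-1.31, 4.45], [0.11, 2.69], [-2.54, 2.54]. Speed limits (rad/s): [2.39, 2.39, 3.01, 3.14, 3.14, 3.14].

### API

Orientations are given as a rotation vector (axis times angle).
In Python, from workcell import ctrl gives the robot as it stands.
- The arm moves only by the shell command python3 -m handwheel 'ROWS'. ROWS is JSON, a list of rows, each a list of 3 entries, a list of its own where there are three numbers: the turn, a rotation vector about the tool's x, y, z in rad, then the shift along the tool's x, y, z in mm, then the opening, from 0 (shut) to 1 (fully open). In form: [[[ax, ay, az], [tx, ty, tz], jaw], ...]. A call has exactly 10 rows; each row shifts and turns the pose as measured when the row begins, along the tool's axes as they then stand; what a row does not reach is not made up. A row lasts 1/12 s, in which the tool goes at most 41.7 mm and 7.16 degrees, less where a joint would pass 70% of its speed; a pose out of reach is approached as far as the arm can. A call with a gripper value outside its range is refused whole. The fingers move at their own pace and stop on an object; the grip force is fixed at half the most. Time passes only in rows, so rows that do not move let the fingers close, or fill a call up. It gives the time, the measured TCP pose, the force and the opening at its end, in the units of the state.
- ctrl.get_obs(): the state, without advancing time (a new reading comes with each control period).
- ctrl.get_image(name): name is "scene" or "top" or "wrist"; returns a dict with "pixels" (384x512x3 uint8, red, green, blue), "camera_matrix" (3x3 intrinsics, pixels), "dist" ([k1, k2, p1, p2, k3] as OpenCV has them; the pictures are not rectified), "rvec" (rotation vector, rad) and "tvec" (3), from world to camera coordinates, as OpenCV has them. Camera axes: x right, y down, z forward; pixel columns grow to the right and rows downward; lengths in mm; the calibration is good to about 2 mm. A picture is of the moment at which its call begins. There is no depth.
- ctrl.close_job(): hands the job in, once; it reports no verdict.
Trained networks look in a picture, given as the dict that the camera call returned (one of the last four; its "shot" number tells which), for a name from the list of things; names that differ only in an ending like _2 or _b are one class to them, and where a whole thing is asked for, a point or a joint stands for the part that bears it (a point fixed in the world has none). Each returns a list of dicts, best first, with "score" (0 to 1); they miss things now and then, are a little off and sometimes report something else, mostly with a low value. They report only what shows in the picture. A call takes as long as a camera call. They do not tell look-alikes from the thing itself.
- ctrl.look_for(picture, query): "position" ([x, y, z] in mm, in the coordinates of the camera as it stood for that picture, good to about 4 mm: the middle of the surface that is visible of it).
- ctrl.spot_point(picture, query): "position" ([x, y, z] in mm, in the coordinates of the camera as it stood for that picture, good to about 4 mm: a listed point, or the origin of a listed thing).
The state is a dict: "t": time; "qpos": joint angles; "qvel": joint speeds; "joint_torque": joint torques, N m; "ee_pos": TCP position; "orientation": TCP orientation; "ft_force": force on the tool from outside, world axes, zero at the start; "moment": the same for the moment, N m; "width": finger opening in mm.
Only numpy, scipy, OpenCV 4.12 (cv2) and the standard library are available. Lean on these libraries where they do the work, as an engineer would, in place of code of your own. Each camera call takes 0.05 s, during which the arm holds its last target.

## Working session

There is one attempt and no reset: what is moved stays moved. The work goes in short steps, Python scripts to look and compute and a shell command to move; the robot and the scene stay as the last step left them, time stands still between calls to the robot, and variables do not carry over. Pictures are saved under pics/ and viewed, and the job is handed in when it is done.

```bash
ls; mkdir -p pics; cat > h.py <<'E'
import numpy as np, cv2
from workcell import ctrl
def w(pic,p):
    R=cv2.Rodrigues(np.array(pic["rvec"],float))[0]; return R.T@(np.array(p,float)-np.array(pic["tvec"],float).ravel())
def save(pic,n): cv2.imwrite(f"pics/{n}.png",cv2.cvtColor(pic["pixels"],cv2.COLOR_RGB2BGR))
def proj(pic,P):
    return cv2.projectPoints(np.array(P,float).reshape(-1,3),np.array(pic["rvec"],float),np.array(pic["tvec"],float),np.array(pic["camera_matrix"],float),np.array(pic["dist"],float))[0].reshape(-1,2)
def ray(pic,uv,z):
    K=np.array(pic["camera_matrix"],float);u=cv2.undistortPoints(np.array(uv,float).reshape(-1,1,2),K,np.array(pic["dist"],float)).reshape(2)
    R=cv2.Rodrigues(np.array(pic["rvec"],float))[0];C=-R.T@np.array(pic["tvec"],float).ravel();d=R.T@np.array([u[0],u[1],1]);return C+d*(z-C[2])/d[2]
E
python3 - <<'E'
from h import *
for n in ["scene","top"]:
    p=ctrl.get_image(n); save(p,n+"0")
    print(n,"cam",w(p,[0,0,0]).round())
    for q in ["key","stand","cabinet","slot_start","slot_end","cone","nut","mallet"]:
        print(q,[(round(r["score"],2),w(p,r["position"]).round().tolist()) for r in ctrl.spot_point(p,q)])
print(ctrl.get_obs())
E
```

```text
pics
scene cam [1135. -414.  859.]
key [(0.63, [455.0, -357.0, 24.0]), (0.56, [471.0, -277.0, -1.0])]
stand [(0.83, [314.0, -352.0, 3.0]), (0.66, [460.0, -355.0, -1.0])]
cabinet []
slot_start [(0.79, [519.0, 192.0, 161.0])]
slot_end [(0.85, [549.0, 73.0, 161.0])]
cone [(0.59, [378.0, 156.0, 0.0])]
nut [(0.55, [391.0, -44.0, -0.0])]
mallet [(0.82, [626.0, -395.0, -5.0])]
top cam [ 415.  -70. 1110.]
key [(0.67, [459.0, -355.0, -1.0]), (0.61, [473.0, -277.0, -2.0]), (0.44, [456.0, -359.0, 20.0])]
stand [(0.73, [460.0, -357.0, -1.0]), (0.6, [314.0, -350.0, -2.0])]
cabinet [(0.63, [604.0, 119.0, -2.0])]
slot_start [(0.58, [521.0, 192.0, 158.0])]
slot_end [(0.68, [547.0, 71.0, 159.0])]
cone [(0.56, [373.0, 155.0, 2.0])]
nut [(0.57, [389.0, -40.0, 0.0])]
mallet [(0.82, [628.0, -392.0, -9.0])]
{'t': 0.9, 'qpos': array([-1.21997847e+00,  4.23087244e-01,  1.62987046e+00, -3.72912902e-05,
        1.08858516e+00, -1.90012414e-02]), 'qvel': array([ 8.60788193e-04, -2.04489744e-03, -8.09975340e-04,  2.60549273e-05,
       -7.70326923e-04,  1.42942585e-03]), 'joint_torque': array([ 2.62188305e-04, -5.44555700e+01, -2.74051112e+01,  6.44576596e-02,
        1.64352689e-02,  2.06859102e-05]), 'ee_pos': array([ 225.92051841, -582.74640381,  230.69465981]), 'orientation': array([ 2.59197056e+00, -1.77508940e+00,  3.35355259e-05]), 'ft_force': array([-0.29557641, -0.5914187 , -0.07549817]), 'moment': array([ 0.00659372, -0.01938321, -0.01807207]), 'width': 87.53030691504233}
```

View images.

View pics/scene0.png

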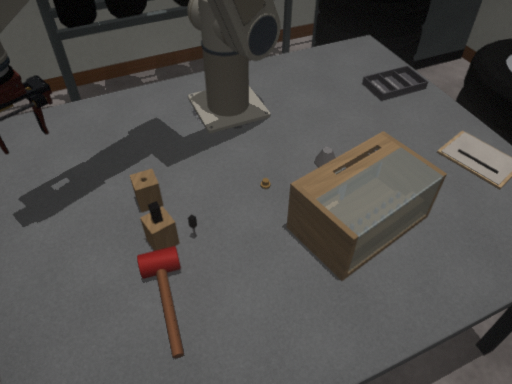

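View pics/top0.png

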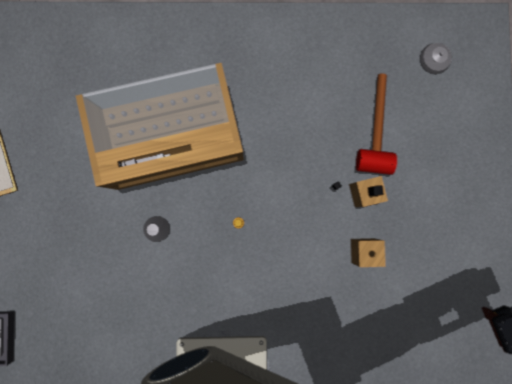

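```bash
python3 - <<'E'
import cv2
a=cv2.imread('pics/top0.png')
cv2.imwrite('pics/z1.png',cv2.resize(a[55:195,70:250],None,fx=4.4,fy=4.2,interpolation=cv2.INTER_CUBIC) if 0 else cv2.resize(a[60:190,75:250],None,fx=4,fy=4,interpolation=cv2.INTER_CUBIC))
cv2.imwrite('pics/z2.png',cv2.resize(a[170:275,320:410],None,fx=5,fy=5,interpolation=cv2.INTER_CUBIC))
b=cv2.imread('pics/scene0.png')
cv2.imwrite('pics/z3.png',cv2.resize(b[165:285,120:220],None,fx=5,fy=5,interpolation=cv2.INTER_CUBIC))
E
```

```text
(no output)
```

View pics/z1.png

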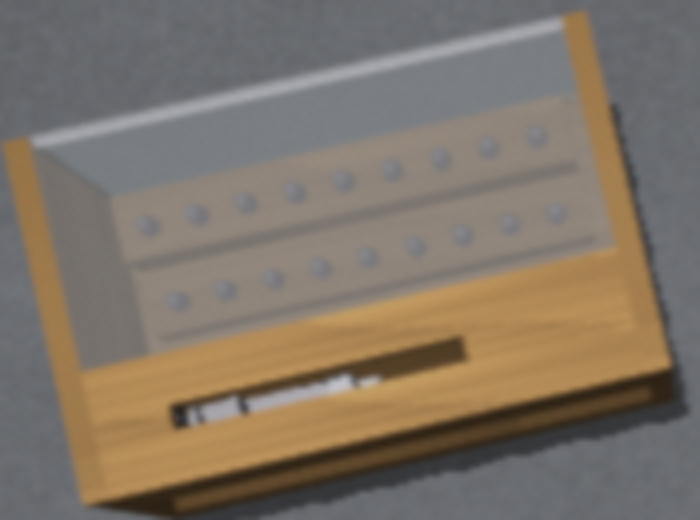

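View pics/z2.png

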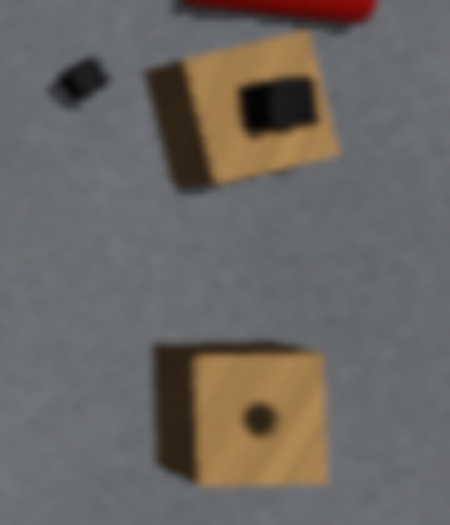

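View pics/z3.png

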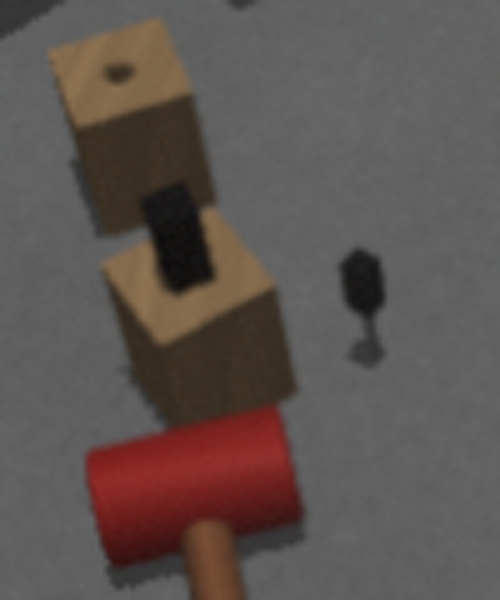

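```bash
cat >> h.py <<'E'
from scipy.spatial.transform import Rotation as Rn
def pose():
    o=ctrl.get_obs(); return np.array(o["ee_pos"]),Rn.from_rotvec(o["orientation"]),o
def go(P,yaw=None):
    # tool-frame shift and turn to reach P with tool x along yaw (mod pi), tool z down
    p,R,o=pose(); s=R.inv().apply(np.array(P)-p)
    out="shift "+str(s.round(1))
    if yaw is not None:
        best=None
        for k in (0,np.pi):
            c,sn=np.cos(yaw+k),np.sin(yaw+k)
            T=Rn.from_matrix(np.array([[c,sn,0],[sn,-c,0],[0,0,-1]]).T)
            v=(R.inv()*T).as_rotvec()
            out+=f"  turn {v.round(3)}"
    x=R.as_matrix()
    print("pos",p.round(1),"toolx",x[:,0].round(3),"toolz",x[:,2].round(3),"q6",o["qpos"][5].round(2),out)
    print("t",o["t"],"F",np.round(o["ft_force"],1),"w",round(o["width"],1))
E
python3 - <<'E'
from h import *
p=ctrl.get_image("top")
b=np.array([320,170])
for z,name,pts in [(135,"keytop",[(270,82),(310,78),(315,122),(275,128)]),(85,"standtop",[(185,62),(308,32),(341,155),(213,185)])]:
    W=np.array([ray(p,np.array(q)/5+b,z) for q in pts]); print(name,W.mean(0).round(1)); 
    d=W[1]-W[0];e=W[2]-W[1]; print(np.linalg.norm(d),np.linalg.norm(e),np.arctan2(d[0],-d[1]),np.arctan2(-e[1],-e[0]))
b=np.array([75,60])
W=np.array([ray(p,np.array(q)/4+b,160) for q in [(168,405),(463,337),(466,360),(175,428)]]);print(W.round(1))
W2=np.array([ray(p,np.array(q)/4+b,160) for q in [(5,143),(588,12),(670,368),(85,503)]]);print(W2.round(1),W2.mean(0))
for y in (0.1,0.1+np.pi/2): go([458,-357,200],y)
E
```

```text
keytop [ 457.  -356.9  135. ]
17.949197437045846 19.57462779317905 0.09062364722062707 0.08847264671968909
standtop [ 456.6 -357.2   85. ]
59.525463142530825 59.08239342926183 0.22939145850613143 0.23899377889773374
[[522.9 209.1 160. ]
 [558.5  53.1 160. ]
 [546.1  51.5 160. ]
 [510.6 205.3 160. ]]
[[664.  296.4 160. ]
 [735.4 -14.5 160. ]
 [541.1 -57.4 160. ]
 [471.1 252.1 160. ]] [602.91661054 119.13179701 160.        ]
pos [ 225.9 -582.7  230.7] toolx [ 0.361 -0.932 -0.   ] toolz [-0.  0. -1.] q6 -0.02 shift [-126.5 -298.    30.7]  turn [-0.     0.    -1.301]  turn [0.    0.    1.841]
t 0.95 F [-0.2  0.6  0.4] w 87.3
pos [ 225.9 -582.7  230.7] toolx [ 0.361 -0.932 -0.   ] toolz [-0.  0. -1.] q6 -0.02 shift [-126.5 -298.    30.7]  turn [-0.     0.    -2.872]  turn [0.   0.   0.27]
t 0.95 F [-0.2  0.6  0.4] w 87.3
```

```bash
python3 -m handwheel '[[[0,0,0],[-14,-33,0],0.5],[[0,0,0],[-14,-33,0],0.5],[[0,0,0],[-14,-33,0],0.5],[[0,0,0],[-14,-33,0],0.5],[[0,0,0],[-14,-33,0],0.5],[[0,0,0],[-14,-33,0],0.5],[[0,0,0],[-14,-33,0],0.5],[[0,0,0],[-14,-33,0],0.5],[[0,0,0.12],[0,0,0],0.5],[[0,0,0.12],[0,0,0],0.5]]'
python3 - <<'E'
from h import *
go([457,-357,150],0.09+np.pi/2)
p=ctrl.get_image("wrist"); save(p,"w1")
for q in ["key","stand"]:
    print(q,[(round(r["score"],2),w(p,r["position"]).round().tolist()) for r in ctrl.spot_point(p,q)])
E
```

```text
t: 1.78
ee_pos: [440.3, -376.2, 231.0]
orientation: [2.35, -2.083, 0.006]
ft_force: [-1.0, 0.0, -0.6]
width: 43.5
pos [ 440.3 -376.2  231. ] toolx [ 0.12  -0.993  0.004] toolz [ 0.002 -0.004 -1.   ] q6 0.72 shift [-17.3 -18.8  81. ]  turn [ 6.000e-03 -3.000e-03 -3.112e+00]  turn [-0.002 -0.004  0.03 ]
t 1.7833 F [-1.   0.  -0.6] w 43.5
key [(0.96, [457.0, -355.0, 22.0]), (0.62, [476.0, -281.0, -0.0])]
stand [(0.84, [463.0, -363.0, 1.0]), (0.63, [316.0, -355.0, -3.0])]
```

View pics/w1.png

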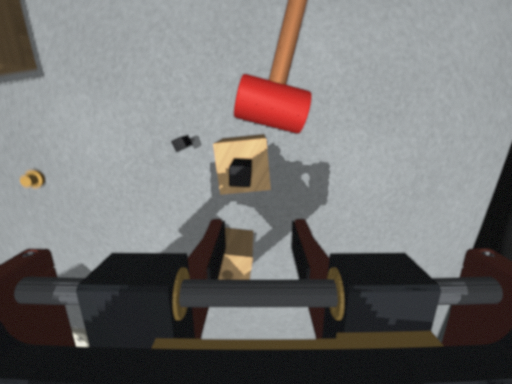

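```bash
python3 -m handwheel '[[[0,0,0.03],[0,0,0],0.5],[[0,0,0],[-9,-9,20],0.5],[[0,0,0],[-8,-9,20],0.5],[[0,0,0],[0,0,20],0.5],[[0,0,0],[0,0,15],0.5],[[0,0,0],[0,0,6],0.5],[[0,0,0],[0,0,0],0.5],[[0,0,0],[0,0,0],0.5],[[0,0,0],[0,0,0],0.5],[[0,0,0],[0,0,0],0.5]]'
python3 - <<'E'
from h import *
go([457,-356.5,102],0.09+np.pi/2)
p=ctrl.get_image("wrist"); save(p,"w2")
for q in ["key","stand"]:
    print(q,[(round(r["score"],2),w(p,r["position"]).round().tolist()) for r in ctrl.spot_point(p,q)])
E
```

```text
t: 2.77
ee_pos: [453.8, -365.3, 150.3]
orientation: [2.346, -2.086, 0.016]
ft_force: [0.6, -0.4, 0.7]
width: 43.7
pos [ 453.8 -365.3  150.3] toolx [ 0.117 -0.993  0.009] toolz [ 0.006 -0.008 -1.   ] q6 0.76 shift [-8.8 -4.  48.2]  turn [ 0.014 -0.008 -3.114]  turn [-0.005 -0.009  0.027]
t 2.7667 F [ 0.6 -0.4  0.7] w 43.7
key [(0.95, [459.0, -355.0, 21.0]), (0.72, [476.0, -281.0, -1.0])]
stand [(0.89, [315.0, -356.0, -0.0]), (0.85, [463.0, -361.0, 1.0])]
```

View pics/w2.png

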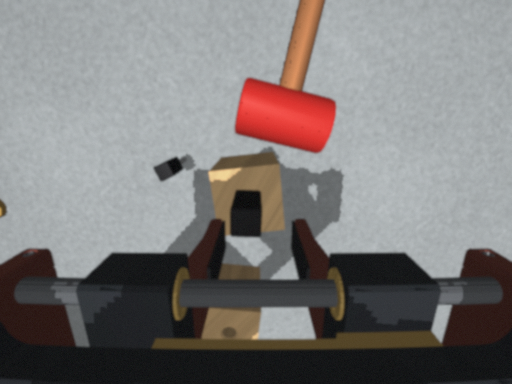

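```bash
python3 -m handwheel '[[[-0.005,-0.009,0.027],[-6,-3,0],0.5],[[0,0,0],[-3,-2,5],0.5],[[0,0,0],[0,0,5],0.5],[[0,0,0],[0,0,0],0.5],[[0,0,0],[0,0,0],0.5],[[0,0,0],[0,0,0],0.5],[[0,0,0],[0,0,0],0.5],[[0,0,0],[0,0,0],0.5],[[0,0,0],[0,0,0],0.5],[[0,0,0],[0,0,0],0.5]]'
python3 - <<'E'
from h import *
go([457.5,-356.5,102],0.09+np.pi/2)
E
```

```text
t: 3.75
ee_pos: [458.6, -356.3, 140.8]
orientation: [2.322, -2.116, 0.006]
ft_force: [0.6, 0.2, 0.4]
width: 44.0
pos [ 458.6 -356.3  140.8] toolx [ 0.093 -0.996  0.003] toolz [ 0.003 -0.003 -1.   ] q6 0.8 shift [-0.   1.2 38.8]  turn [ 0.004 -0.004 -3.139]  turn [-0.002 -0.003  0.003]
t 3.75 F [0.6 0.2 0.4] w 44.0
```

```bash
python3 -m handwheel '[[[-0.002,-0.003,0],[0,1,5],0.5],[[0,0,0],[0,0,8],0.5],[[0,0,0],[0,0,10],0.5],[[0,0,0],[0,0,10],0.5],[[0,0,0],[0,0,6],0.5],[[0,0,0],[0,0,0],0.5],[[0,0,0],[0,0,0],0.5],[[0,0,0],[0,0,0],0.1],[[0,0,0],[0,0,0],0.1],[[0,0,0],[0,0,0],0.1]]'
python3 - <<'E'
from h import *
go([457.5,-356.5,102],0.09+np.pi/2)
p=ctrl.get_image("wrist"); save(p,"w3")
E
```

```text
t: 4.58
ee_pos: [456.8, -356.1, 96.2]
orientation: [-2.322, 2.116, 0.004]
ft_force: [-0.9, -0.4, -1.6]
width: 27.6
pos [ 456.8 -356.1   96.2] toolx [ 0.093 -0.996 -0.002] toolz [-0.002  0.002 -1.   ] q6 0.79 shift [ 0.5 -0.6 -5.8]  turn [-3.000e-03  2.000e-03 -3.139e+00]  turn [0.001 0.002 0.003]
t 4.5833 F [-0.9 -0.4 -1.6] w 27.6
```

View pics/w3.png

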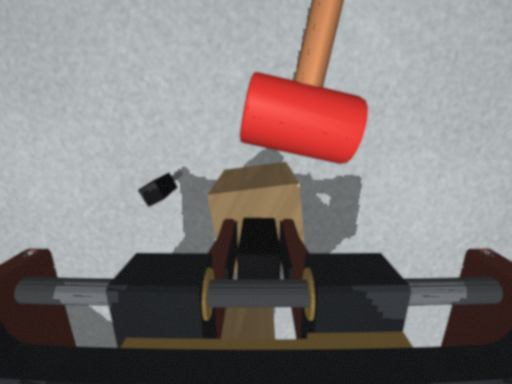

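```bash
python3 -m handwheel '[[[0,0,0],[0,0,-5],0.3],[[0,0,0],[0,0,0],0.3],[[0,0,0],[0,0,0],0.3],[[0,0,0],[0,0,0],0.1],[[0,0,0],[0,0,0],0.1],[[0,0,0],[0,0,0],0.1],[[0,0,0],[0,0,0],0.1],[[0,0,0],[0,0,0],0.1],[[0,0,0],[0,0,0],0.1],[[0,0,0],[0,0,0],0.1]]'
python3 - <<'E'
from h import *
go([457.5,-356.5,102],0.09+np.pi/2)
E
```

```text
t: 5.47
ee_pos: [457.4, -356.5, 103.2]
orientation: [-2.322, 2.116, 0.0]
ft_force: [-0.8, -0.3, -0.6]
width: 22.1
pos [ 457.4 -356.5  103.2] toolx [ 0.093 -0.996 -0.   ] toolz [ 0.  0. -1.] q6 0.79 shift [ 0.  -0.1  1.2]  turn [-1.000e-03 -0.000e+00 -3.139e+00]  turn [-0.     0.     0.003]
t 5.4667 F [-0.8 -0.3 -0.6] w 22.1
```

```bash
python3 -m handwheel '[[[0,0,0],[0,0,-6],0.1],[[0,0,0],[0,0,-12],0.1],[[0,0,0],[0,0,-20],0.1],[[0,0,0],[0,0,-25],0.1],[[0,0,0],[0,0,-28],0.1],[[0,0,0],[0,0,-28],0.1],[[0,0,0],[0,0,-25],0.1],[[0,0,0],[0,0,-20],0.1],[[0,0,0],[0,0,-10],0.1],[[0,0,0],[0,0,0],0.1]]'
python3 - <<'E'
from h import *
go([521,187.7,280],0.2235+np.pi/2)
E
```

```text
t: 6.3
ee_pos: [456.9, -356.3, 291.7]
orientation: [-2.322, 2.116, -0.003]
ft_force: [0.1, 0.2, -1.6]
width: 21.9
pos [ 456.9 -356.3  291.7] toolx [ 0.093 -0.996  0.001] toolz [ 0.002 -0.001 -1.   ] q6 0.79 shift [-535.7 -114.2   11.3]  turn [-2.000e-03  3.000e-03  3.011e+00]  turn [-0.002 -0.001 -0.131]
t 6.3 F [ 0.1  0.2 -1.6] w 21.9
```

```bash
python3 -m handwheel '[[[0,0,0],[-15,-3,0],0.1],[[0,0,0],[-28,-6,0],0.1],[[0,0,0],[-35,-7.5,0],0.1],[[0,0,0],[-35,-7.5,0],0.1],[[0,0,0],[-35,-7.5,0],0.1],[[0,0,0],[-35,-7.5,0],0.1],[[0,0,0],[-35,-7.5,0],0.1],[[0,0,0],[-35,-7.5,0],0.1],[[0,0,0],[-35,-7.5,0],0.1],[[0,0,0],[-35,-7.5,0],0.1]]'
python3 - <<'E'
from h import *
go([521,187.7,280],0.2235+np.pi/2)
E
```

```text
t: 7.13
ee_pos: [488.2, -13.3, 280.1]
orientation: [2.304, -2.124, -0.021]
ft_force: [0.5, 0.5, -1.4]
width: 21.8
pos [488.2 -13.3 280.1] toolx [ 0.081 -0.997 -0.005] toolz [-0.015  0.004 -1.   ] q6 1.43 shift [-197.6  -49.1    0.4]  turn [ 0.009 -0.022  2.999]  turn [ 0.014  0.006 -0.142]
t 7.1333 F [ 0.5  0.5 -1.4] w 21.8
```

```bash
python3 -m handwheel '[[[0,0,0],[-30,-7,0],0.1],[[0.005,0.003,0],[-30,-7,0],0.1],[[0.005,0.003,0],[-30,-7,0],0.1],[[0,0,0],[-30,-7,0],0.1],[[0,0,0],[-25,-6,0],0.1],[[0,0,0],[-18,-5,0],0.1],[[0,0,0],[-10,-3,0],0.1],[[0,0,-0.06],[0,0,0],0.1],[[0,0,-0.06],[0,0,0],0.1],[[0,0,-0.01],[0,0,0],0.1]]'
python3 - <<'E'
from h import *
go([521,187.7,262],0.2235+np.pi/2)
p=ctrl.get_image("top");save(p,"t2");q=ctrl.get_image("scene");save(q,"s2")
for n,i in(("top",p),("scene",q)):print(n,[(round(r["score"],2),w(i,r["position"]).round().tolist()) for r in ctrl.spot_point(i,"key")])
E
```

```text
t: 7.97
ee_pos: [501.0, 182.7, 265.0]
orientation: [2.441, -1.94, -0.033]
ft_force: [-0.4, -0.2, -1.1]
width: 21.7
pos [501.  182.7 265. ] toolx [ 0.226 -0.974 -0.002] toolz [-0.031 -0.005 -1.   ] q6 1.67 shift [ -0.3 -20.7   2.3]  turn [-3.000e-03  4.900e-02 -3.137e+00]  turn [0.031 0.002 0.004]
t 7.9667 F [-0.4 -0.2 -1.1] w 21.7
top [(0.52, [473.0, -277.0, -4.0])]
scene [(0.64, [475.0, -278.0, -3.0]), (0.61, [498.0, 181.0, 189.0])]
```

```bash
python3 -m handwheel '[[[0.016,0.001,0.002],[0,-8,0],0.1],[[0.015,0.001,0.002],[0,-8,0],0.1],[[0,0,0],[0,-5,0],0.1],[[0,0,0],[0,0,0],0.1],[[0,0,0],[0,0,0],0.1],[[0,0,0],[0,0,0],0.1],[[0,0,0],[0,0,0],0.1],[[0,0,0],[0,0,0],0.1],[[0,0,0],[0,0,0],0.1],[[0,0,0],[0,0,0],0.1]]'
python3 - <<'E'
from h import *
go([521,187.7,262],0.2235+np.pi/2)
p=ctrl.get_image("top");save(p,"t3");q=ctrl.get_image("scene");save(q,"s3");r=ctrl.get_image("wrist");save(r,"w4")
for i in(p,q,r):
  for n in ("slot_start","slot_end","key"):print(n,[(round(r["score"],2),w(i,r["position"]).round().tolist()) for r in ctrl.spot_point(i,n)])
b=cv2.imread("pics/s3.png")
cv2.imwrite('pics/s3z.png',cv2.resize(b[80:230,270:430],None,fx=4.5,fy=4,interpolation=cv2.INTER_CUBIC)if 0 else cv2.resize(b[80:230,270:430],None,fx=4,fy=4,interpolation=cv2.INTER_CUBIC))
E
```

```text
t: 9.0
ee_pos: [525.0, 185.7, 265.7]
orientation: [-2.441, 1.971, -0.006]
ft_force: [-0.3, -0.3, -1.6]
width: 22.2
pos [525.  185.7 265.7] toolx [ 0.21  -0.978  0.   ] toolz [ 0.006  0.001 -1.   ] q6 1.68 shift [-2.8  3.5  3.7]  turn [-1.00e-03  9.00e-03  3.13e+00]  turn [-0.006 -0.    -0.011]
t 9.0 F [-0.3 -0.3 -1.6] w 22.2
slot_start [(0.9, [521.0, 191.0, 158.0]), (0.48, [373.0, 156.0, -1.0])]
slot_end [(0.91, [547.0, 72.0, 161.0])]
key [(0.59, [459.0, -357.0, -2.0]), (0.57, [475.0, -277.0, -2.0])]
slot_start [(0.84, [522.0, 190.0, 162.0])]
slot_end [(0.85, [549.0, 72.0, 162.0])]
key [(0.62, [523.0, 184.0, 191.0]), (0.47, [473.0, -279.0, -2.0])]
slot_start [(0.61, [524.0, 186.0, 164.0]), (0.18, [552.0, 74.0, 162.0])]
slot_end [(0.67, [553.0, 67.0, 159.0])]
key [(0.75, [528.0, 187.0, 184.0]), (0.54, [477.0, -280.0, -2.0])]
```

View pics/s3z.png

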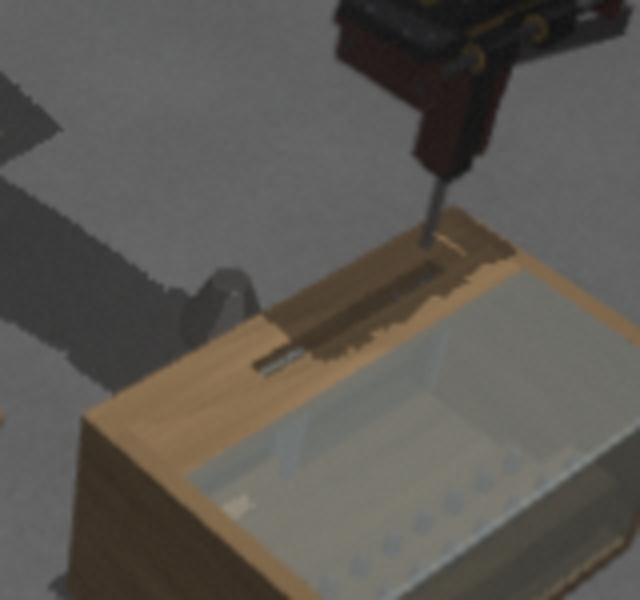

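View pics/w4.png

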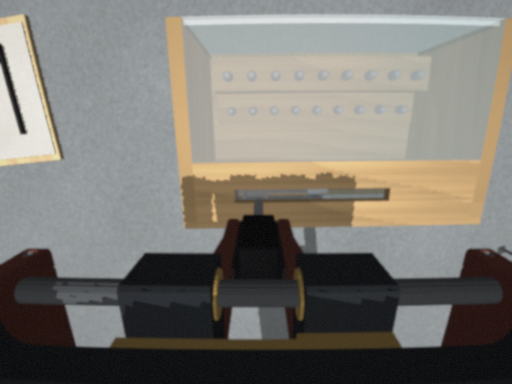

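```bash
cat > ov.py <<'E'
from h import *
def overlay(name,out,off,size,f,tipoff=78.2,C=(603,119.1),yaw=.2235):
    pic=ctrl.get_image(name); a=cv2.cvtColor(pic["pixels"],cv2.COLOR_RGB2BGR)
    x,y=off;a=cv2.resize(a[y:y+size[1],x:x+size[0]],None,fx=f,fy=f,interpolation=cv2.INTER_CUBIC)
    T=lambda l:[C[0]+l[0]*np.cos(yaw)-l[1]*np.sin(yaw),C[1]+l[0]*np.sin(yaw)+l[1]*np.cos(yaw),l[2]]
    p,R,o=pose();z=R.as_matrix()[:,2]
    def line(P,c,cl):
        u=((proj(pic,P)-off+.5)*f-.5)
        cv2.polylines(a,[(u*8).round().astype(int).reshape(-1,1,2)],cl,c,1,cv2.LINE_AA,3)
    line([T(v) for v in [(-72,-55,160),(-58,-55,160),(-58,105,160),(-72,105,160)]],(0,255,0),True)
    line([T(v) for v in [(-100,-160,160),(100,-160,160),(100,160,160),(-100,160,160)]],(255,255,0),True)
    s=R.as_matrix()
    line([p+z*(tipoff-60),p+z*tipoff],(0,0,255),False)
    cv2.imwrite(f"pics/{out}.png",a)
    print("tip",(p+z*tipoff).round(1))
E
python3 - <<'E'
from ov import *
overlay("scene","o1",(330,110),(130,100),6)
overlay("wrist","o2",(160,140),(260,100),3)
overlay("top","o3",(75,55),(180,140),4.4)
E
```

```text
tip [525.6 185.7 187.5]
tip [525.6 185.7 187.5]
tip [525.6 185.8 187.5]
```

View pics/o1.png

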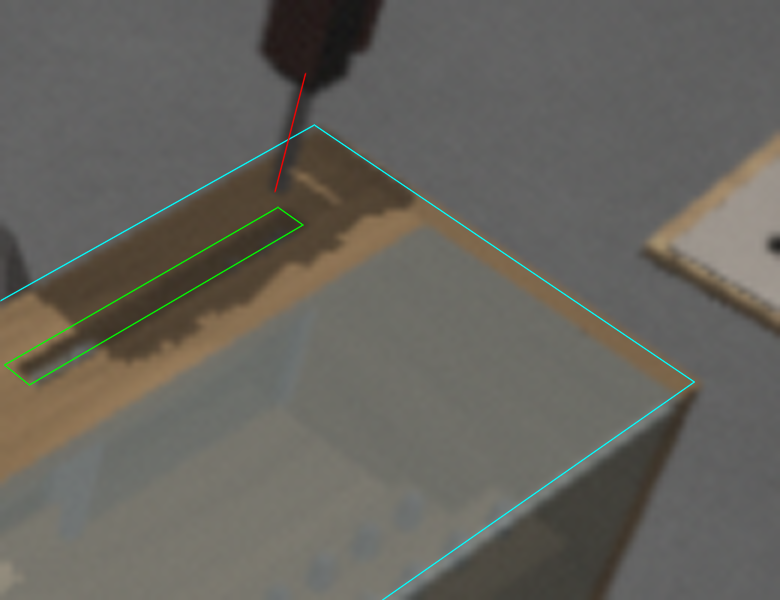

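View pics/o2.png

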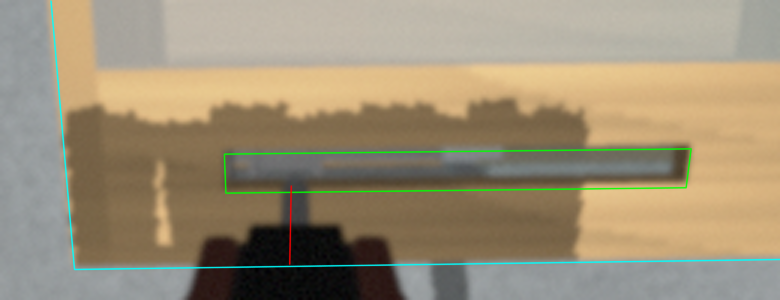

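View pics/o3.png

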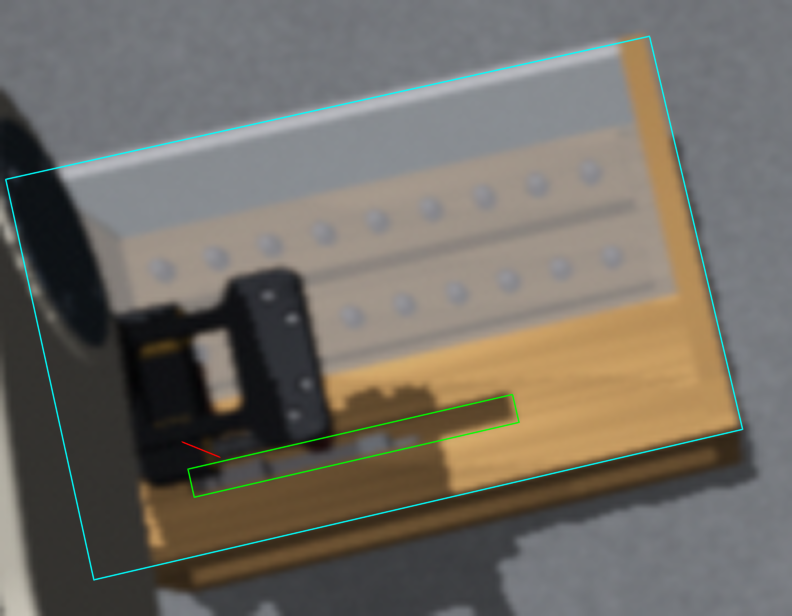

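```bash
python3 -m handwheel '[[[-0.006,0,-0.012],[-3,2,3],0.1],[[0,0,0],[-1,2,5],0.1],[[0,0,0],[0,0,5],0.1],[[0,0,0],[0,0,3],0.1],[[0,0,0],[0,0,0],0.1],[[0,0,0],[0,0,0],0.1],[[0,0,0],[0,0,0],0.1],[[0,0,0],[0,0,0],0.1],[[0,0,0],[0,0,0],0.1],[[0,0,0],[0,0,0],0.1]]'
python3 - <<'E'
from ov import *
go([520.8,188.7,245],0.2235+np.pi/2)
overlay("scene","o4",(330,110),(130,100),6)
overlay("wrist","o5",(160,140),(260,100),3)
E
```

```text
t: 10.58
ee_pos: [519.6, 189.0, 247.4]
orientation: [2.456, -1.956, -0.001]
ft_force: [1.9, 0.1, -0.7]
width: 21.8
pos [519.6 189.  247.4] toolx [ 0.224 -0.975  0.001] toolz [-0.002 -0.001 -1.   ] q6 1.67 shift [ 0.6 -1.1  2.4]  turn [ 1.00e-03  3.00e-03 -3.14e+00]  turn [ 0.002 -0.001  0.002]
t 10.5833 F [ 1.9  0.1 -0.7] w 21.8
tip [519.5 189.  169.3]
tip [519.5 188.9 169.3]
```

View pics/o4.png

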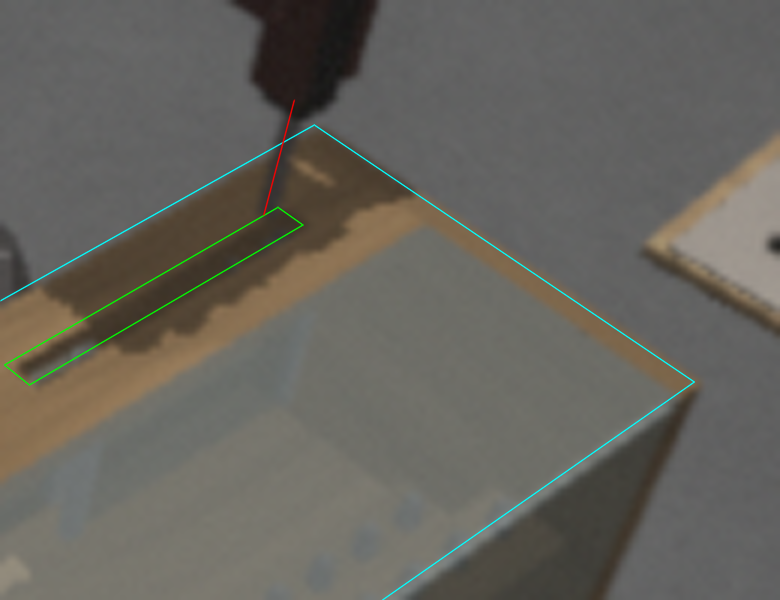

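View pics/o5.png

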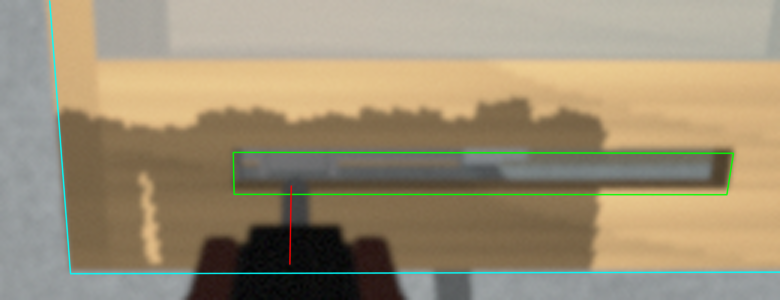

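```bash
python3 -m handwheel '[[[0.002,0,0.002],[0.6,-1.1,2],0.1],[[0,0,0],[0,0,3],0.1],[[0,0,0],[0,0,3],0.1],[[0,0,0],[0,0,2],0.1],[[0,0,0],[0,0,1],0.1],[[0,0,0],[0,0,0],0.1],[[0,0,0],[0,0,0],0.1],[[0,0,0],[0,0,0],0.1],[[0,0,0],[0,0,0],0.1],[[0,0,0],[0,0,0],0.1]]'
python3 - <<'E'
from ov import *
go([520.8,188.7,245],0.2235+np.pi/2)
overlay("wrist","o6",(160,140),(260,100),3)
E
```

```text
t: 11.52
ee_pos: [520.9, 188.6, 235.1]
orientation: [2.455, -1.96, 0.001]
ft_force: [-0.7, 0.0, -0.6]
width: 21.4
pos [520.9 188.6 235.1] toolx [ 0.221 -0.975  0.001] toolz [ 0.    -0.001 -1.   ] q6 1.67 shift [-0.1  0.1 -9.9]  turn [-1.000e-03  0.000e+00  3.141e+00]  turn [-0.    -0.001 -0.   ]
t 11.5167 F [-0.7  0.  -0.6] w 21.4
tip [521.  188.6 157. ]
```

View pics/o6.png

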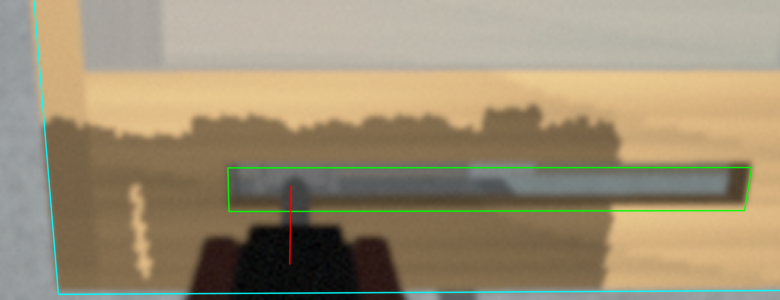

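```bash
python3 -m handwheel '[[[0,0,0],[0,0,1],0.1],[[0,0,0],[0,0,1],0.1],[[0,0,0],[0,0,1],0.1],[[0,0,0],[0,0,1],0.1],[[0,0,0],[0,0,1],0.1],[[0,0,0],[0,0,1],0.1],[[0,0,0],[0,0,0],0.1],[[0,0,0],[0,0,0],0.1],[[0,0,0],[0,0,0],0.1],[[0,0,0],[0,0,0],0.1]]'
python3 - <<'E'
from h import *
go([520.8,188.7,225],0.2235+np.pi/2)
E
```

```text
t: 12.4
ee_pos: [521.0, 188.6, 228.6]
orientation: [2.455, -1.96, 0.001]
ft_force: [0.4, 0.2, -0.8]
width: 21.8
pos [521.  188.6 228.6] toolx [ 0.221 -0.975  0.001] toolz [ 0.001 -0.    -1.   ] q6 1.67 shift [-0.1  0.2  3.6]  turn [-1.000e-03  1.000e-03  3.141e+00]  turn [-0.    -0.001 -0.   ]
t 12.4 F [ 0.4  0.2 -0.8] w 21.8
```

Tip at about 150.4; continue in 4–5 mm feelers.

```bash
python3 -m handwheel '[[[0,0,0],[0,0,0.5],0.1],[[0,0,0],[0,0,0.5],0.1],[[0,0,0],[0,0,0.5],0.1],[[0,0,0],[0,0,0.5],0.1],[[0,0,0],[0,0,0.5],0.1],[[0,0,0],[0,0,0.5],0.1],[[0,0,0],[0,0,0.5],0.1],[[0,0,0],[0,0,0.5],0.1],[[0,0,0],[0,0,0.5],0.1],[[0,0,0],[0,0,0],0.1]]'
python3 - <<'E'
from h import *
go([520.8,188.7,225],0.2235+np.pi/2)
E
```

```text
t: 13.23
ee_pos: [521.1, 188.6, 223.8]
orientation: [-2.455, 1.96, -0.001]
ft_force: [-0.2, -0.3, -0.9]
width: 22.1
pos [521.1 188.6 223.8] toolx [ 0.221 -0.975  0.001] toolz [ 0.001 -0.    -1.   ] q6 1.67 shift [-0.1  0.2 -1.2]  turn [-1.000e-03  1.000e-03  3.141e+00]  turn [-0.001 -0.001 -0.   ]
t 13.2333 F [-0.2 -0.3 -0.9] w 22.1
```

```bash
python3 -m handwheel '[[[0,0,0],[0,0,0.5],0.1],[[0,0,0],[0,0,0.5],0.1],[[0,0,0],[0,0,0.5],0.1],[[0,0,0],[0,0,0.5],0.1],[[0,0,0],[0,0,0.5],0.1],[[0,0,0],[0,0,0.5],0.1],[[0,0,0],[0,0,0.5],0.1],[[0,0,0],[0,0,0.5],0.1],[[0,0,0],[0,0,0],0.1],[[0,0,0],[0,0,0],0.1]]'

```

```text
t: 14.07
ee_pos: [521.2, 188.7, 219.5]
orientation: [-2.455, 1.96, -0.002]
ft_force: [-0.6, -0.5, -0.1]
width: 21.9
```

```bash
python3 -m handwheel '[[[0,0,0],[0,0,0.5],0.1],[[0,0,0],[0,0,0.5],0.1],[[0,0,0],[0,0,0.5],0.1],[[0,0,0],[0,0,0.5],0.1],[[0,0,0],[0,0,0.5],0.1],[[0,0,0],[0,0,0.5],0.1],[[0,0,0],[0,0,0.5],0.1],[[0,0,0],[0,0,0.5],0.1],[[0,0,0],[0,0,0],0.1],[[0,0,0],[0,0,0],0.1]]'

```

```text
t: 14.9
ee_pos: [521.3, 189.0, 217.5]
orientation: [-2.454, 1.959, -0.002]
ft_force: [-2.0, -0.4, 4.2]
width: 22.0
```

```bash
python3 -m handwheel '[[[0,0,0],[0,0,0.8],0.1],[[0,0,0],[0,0,0.8],0.1],[[0,0,0],[0,0,0.8],0.1],[[0,0,0],[0,0,0.8],0.1],[[0,0,0],[0,0,0.8],0.1],[[0,0,0],[0,0,0.8],0.1],[[0,0,0],[0,0,0.6],0.1],[[0,0,0],[0,0,0.6],0.1],[[0,0,0],[0,0,0.6],0.1],[[0,0,0],[0,0,0.6],0.1]]'
python3 - <<'E'
from h import *
go([520.8,188.7,210],0.2235+np.pi/2)
E
```

```text
t: 15.73
ee_pos: [521.2, 189.7, 211.7]
orientation: [-2.453, 1.959, -0.0]
ft_force: [-3.3, 0.2, 7.7]
width: 21.6
pos [521.2 189.7 211.7] toolx [ 0.221 -0.975 -0.001] toolz [ 0.002  0.002 -1.   ] q6 1.67 shift [0.9 0.6 1.7]  turn [2.000e-03 3.000e-03 3.141e+00]  turn [-0.002  0.001 -0.001]
t 15.7333 F [-3.3  0.2  7.7] w 21.6
```

```bash
python3 -m handwheel '[[[0,0,0],[0.3,0.4,0.6],0.1],[[0,0,0],[0.3,0.4,0.6],0.1],[[0,0,0],[0,0,0.6],0.1],[[0,0,0],[0,0,0.6],0.1],[[0,0,0],[0,0,0.6],0.1],[[0,0,0],[0,0,0.6],0.1],[[0,0,0],[0,0,0.6],0.1],[[0,0,0],[0,0,0.6],0.1],[[0,0,0],[0,0,0.6],0.1],[[0,0,0],[0,0,0.6],0.1]]'
python3 - <<'E'
from ov import *
go([520.8,188.7,210],0.2235+np.pi/2)
overlay("scene","o7",(330,110),(130,100),6)
overlay("wrist","o8",(160,140),(260,100),3)
E
```

```text
t: 16.57
ee_pos: [521.0, 189.8, 208.9]
orientation: [-2.451, 1.958, -0.001]
ft_force: [-3.2, -0.4, 8.6]
width: 22.0
pos [521.  189.8 208.9] toolx [ 0.221 -0.975 -0.003] toolz [ 0.003  0.004 -1.   ] q6 1.67 shift [ 1.1  0.5 -1.1]  turn [0.004 0.007 3.141]  turn [-0.004  0.003 -0.001]
t 16.5667 F [-3.2 -0.4  8.6] w 22.0
tip [521.3 190.1 130.6]
tip [521.3 190.1 130.6]
```

View pics/o7.png

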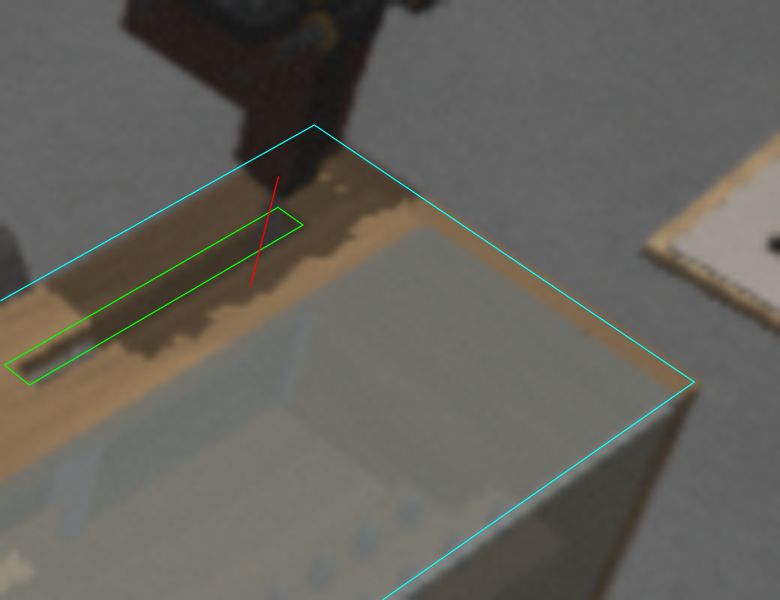

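View pics/o8.png

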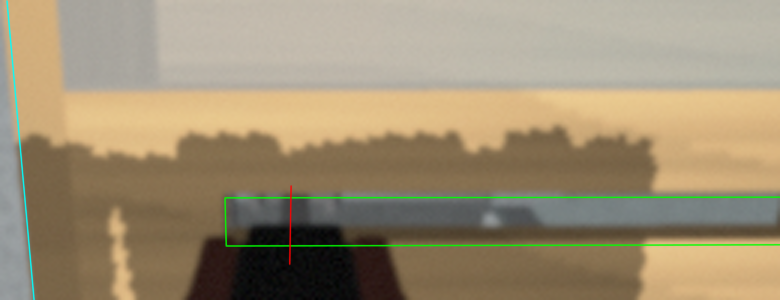

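```bash
python3 -m handwheel '[[[0,0,0],[0.7,0,0.5],0.1],[[0,0,0],[0.7,0,0.5],0.1],[[0,0,0],[0.7,0,0.5],0.1],[[0,0,0],[0.7,0,0.5],0.1],[[0,0,0],[0.7,0,0.5],0.1],[[0,0,0],[0.7,0,0.5],0.1],[[0,0,0],[0.7,0,0.5],0.1],[[0,0,0],[0.7,0,0.5],0.1],[[0,0,0],[0.7,0,0.5],0.1],[[0,0,0],[0.7,0,0.5],0.1]]'
python3 - <<'E'
from h import *
go([520.8,188.7,210],0.2235+np.pi/2)
E
```

```text
t: 17.5
ee_pos: [521.6, 187.4, 208.0]
orientation: [-2.443, 1.957, 0.01]
ft_force: [-4.0, 0.6, 9.4]
width: 21.7
pos [521.6 187.4 208. ] toolx [ 0.219 -0.976 -0.012] toolz [ 0.002  0.013 -1.   ] q6 1.66 shift [-1.5  0.5 -2. ]  turn [0.019 0.008 3.138]  turn [-0.005  0.012 -0.003]
t 17.5 F [-4.   0.6  9.4] w 21.7
```

```bash
python3 -m handwheel '[[[-0.001,0.003,0],[1,0,0.3],0.1],[[-0.001,0.003,0],[1,0,0.3],0.1],[[-0.001,0.003,0],[1,0,0.3],0.1],[[-0.001,0.002,0],[1,0,0.3],0.1],[[0,0.001,0],[1,0,0.4],0.1],[[0,0.001,0],[1,0,0.4],0.1],[[0,0.001,0],[1,0,0.4],0.1],[[0,0.001,0],[1,0,0.4],0.1],[[0,0.001,0],[1,0,0.4],0.1],[[0,0.001,0],[1,0,0.4],0.1]]'
python3 - <<'E'
from h import *
go([520.8,188.7,210],0.2235+np.pi/2)
E
```

```text
t: 18.33
ee_pos: [522.9, 182.2, 208.5]
orientation: [-2.447, 1.964, 0.003]
ft_force: [-4.3, 1.0, 8.1]
width: 21.8
pos [522.9 182.2 208.5] toolx [ 0.216 -0.976 -0.004] toolz [ 0.001  0.004 -1.   ] q6 1.66 shift [-6.8  0.7 -1.5]  turn [6.000e-03 3.000e-03 3.136e+00]  turn [-0.002  0.004 -0.005]
t 18.3333 F [-4.3  1.   8.1] w 21.8
```

```bash
python3 -m handwheel '[[[0,0.002,-0.001],[1,0.2,0.4],0.1],[[0,0.002,-0.001],[1,0.2,0.4],0.1],[[0,0.001,-0.001],[1,0.2,0.4],0.1],[[0,0.001,-0.001],[1,0.2,0.4],0.1],[[0,0.001,0],[1,0.2,0.4],0.1],[[0,0.001,0],[1,0.1,0.4],0.1],[[0,0.001,0],[1,0.1,0.4],0.1],[[0,0.001,0],[1,0.1,0.4],0.1],[[0,0.001,0],[1,0.1,0.4],0.1],[[0,0.001,0],[1,0.1,0.4],0.1]]'
python3 - <<'E'
from h import *
go([520.8,188.7,210],0.2235+np.pi/2)
p=ctrl.get_image("wrist");save(p,"w9")
E
```

```text
t: 19.17
ee_pos: [523.9, 176.8, 208.9]
orientation: [-2.448, 1.961, -0.005]
ft_force: [-2.9, 1.3, 8.1]
width: 21.8
pos [523.9 176.8 208.9] toolx [ 0.218 -0.976 -0.001] toolz [ 0.006  0.002 -1.   ] q6 1.65 shift [-12.3   0.4  -1.1]  turn [1.000e-03 9.000e-03 3.138e+00]  turn [-0.006  0.001 -0.004]
t 19.1667 F [-2.9  1.3  8.1] w 21.8
```

View pics/w9.png

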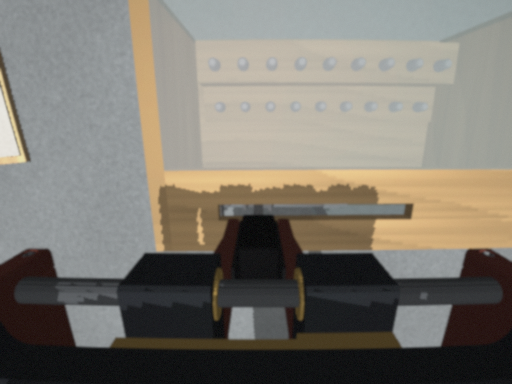

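```bash
python3 -m handwheel '[[[-0.002,0,0],[1.2,0.1,0.4],0.1],[[-0.002,0,0],[1.2,0.1,0.4],0.1],[[-0.002,0,0],[1.2,0.1,0.4],0.1],[[0,0.001,0],[1.2,0.1,0.4],0.1],[[0,0.001,0],[1.2,0.1,0.4],0.1],[[0,0.001,0],[1.2,0.1,0.4],0.1],[[0,0.001,0],[1.2,0.1,0.4],0.1],[[0,0.001,0],[1.2,0.1,0.4],0.1],[[0,0.001,0],[1.2,0.1,0.4],0.1],[[0,0.001,0],[1.2,0.1,0.4],0.1]]'
python3 - <<'E'
from h import *
go([520.8,188.7,210],0.2235+np.pi/2)
E
```

```text
t: 20.05
ee_pos: [525.8, 169.3, 209.1]
orientation: [-2.446, 1.964, 0.0]
ft_force: [-3.3, 2.5, 8.0]
width: 21.9
pos [525.8 169.3 209.1] toolx [ 0.216 -0.976 -0.003] toolz [ 0.003  0.003 -1.   ] q6 1.64 shift [-20.    0.7  -0.9]  turn [0.004 0.005 3.136]  turn [-0.003  0.003 -0.006]
t 20.05 F [-3.3  2.5  8. ] w 21.9
```

```bash
python3 -m handwheel '[[[-0.001,0.002,-0.002],[1.5,0.2,0.4],0.1],[[-0.001,0.002,-0.002],[1.5,0.2,0.4],0.1],[[-0.001,0.001,-0.002],[1.5,0.2,0.4],0.1],[[0,0.001,0],[1.5,0.2,0.4],0.1],[[0,0.001,0],[1.5,0.2,0.4],0.1],[[0,0.001,0],[1.5,0.2,0.4],0.1],[[0,0.001,0],[1.5,0.2,0.4],0.1],[[0,0.001,0],[1.5,0.2,0.4],0.1],[[0,0.001,0],[1.5,0.2,0.4],0.1],[[0,0.001,0],[1.5,0.2,0.4],0.1]]'
python3 - <<'E'
from h import *
go([520.8,188.7,210],0.2235+np.pi/2)
p=ctrl.get_image("scene");save(p,"s9")
b=cv2.imread("pics/s9.png")
cv2.imwrite('pics/s9z.png',cv2.resize(b[100:260,270:450],None,fx=4,fy=3.7))
E
```

```text
t: 20.88
ee_pos: [528.0, 158.8, 209.4]
orientation: [-2.451, 1.959, -0.006]
ft_force: [-2.8, 0.6, 7.9]
width: 21.9
pos [528.  158.8 209.4] toolx [ 0.22  -0.975  0.001] toolz [ 0.006  0.001 -1.   ] q6 1.62 shift [-30.8   0.4  -0.6]  turn [-1.00e-03  9.00e-03  3.14e+00]  turn [-0.006 -0.001 -0.001]
t 20.8833 F [-2.8  0.6  7.9] w 21.9
```

View pics/s9z.png

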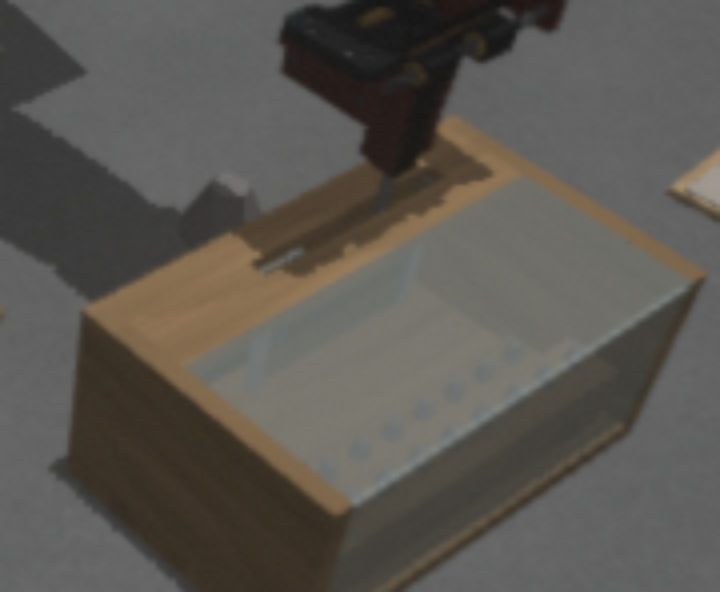

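```bash
python3 -m handwheel '[[[-0.002,0,0],[2,0.1,0.4],0.1],[[-0.002,0,0],[2,0.1,0.4],0.1],[[-0.002,0,0],[2,0.1,0.4],0.1],[[0,0.001,0],[2,0.1,0.4],0.1],[[0,0.001,0],[2,0.1,0.4],0.1],[[0,0.001,0],[2,0.1,0.4],0.1],[[0,0.001,0],[2,0.1,0.4],0.1],[[0,0.001,0],[2,0.1,0.4],0.1],[[0,0.001,0],[2,0.1,0.4],0.1],[[0,0.001,0],[2,0.1,0.4],0.1]]'
python3 - <<'E'
from h import *
go([520.8,188.7,210],0.2235+np.pi/2)
E
```

```text
t: 21.77
ee_pos: [531.8, 143.0, 209.5]
orientation: [-2.45, 1.962, -0.002]
ft_force: [-3.6, 1.1, 7.5]
width: 22.1
pos [531.8 143.  209.5] toolx [ 0.218 -0.976 -0.001] toolz [ 0.003  0.001 -1.   ] q6 1.59 shift [-47.    0.8  -0.5]  turn [1.000e-03 5.000e-03 3.138e+00]  turn [-0.003  0.001 -0.003]
t 21.7667 F [-3.6  1.1  7.5] w 22.1
```

```bash
python3 -m handwheel '[[[-0.001,0.001,-0.001],[2.2,0.25,0.4],0.1],[[-0.001,0.001,-0.001],[2.2,0.25,0.4],0.1],[[-0.001,0.001,-0.001],[2.2,0.25,0.4],0.1],[[0,0.001,0],[2.2,0.25,0.4],0.1],[[0,0.001,0],[2.2,0.25,0.4],0.1],[[0,0.001,0],[2.2,0.25,0.4],0.1],[[0,0.001,0],[2.2,0.25,0.4],0.1],[[0,0.001,0],[2.2,0.25,0.4],0.1],[[0,0.001,0],[2.2,0.25,0.4],0.1],[[0,0.001,0],[2.2,0.25,0.4],0.1]]'
python3 - <<'E'
from h import *
go([520.8,188.7,210],0.2235+np.pi/2)
E
```

```text
t: 22.6
ee_pos: [535.7, 124.8, 209.8]
orientation: [-2.45, 1.96, -0.007]
ft_force: [-2.5, 0.8, 7.6]
width: 21.6
pos [535.7 124.8 209.8] toolx [ 0.219 -0.976  0.001] toolz [ 0.006  0.    -1.   ] q6 1.56 shift [-65.6   0.6  -0.3]  turn [-2.000e-03  1.000e-02  3.139e+00]  turn [-0.006 -0.001 -0.002]
t 22.6 F [-2.5  0.8  7.6] w 21.6
```

```bash
python3 -m handwheel '[[[-0.002,0,0],[2.2,0.2,0.4],0.1],[[-0.002,0,0],[2.2,0.2,0.4],0.1],[[-0.002,0,0],[2.2,0.2,0.4],0.1],[[0,0,0],[2.2,0.2,0.4],0.1],[[0,0,0],[2.2,0.2,0.4],0.1],[[0,0,0],[2.2,0.2,0.4],0.1],[[0,0,0],[2.2,0.2,0.4],0.1],[[0,0,0],[2.2,0.2,0.4],0.1],[[0,0,0],[2.2,0.2,0.4],0.1],[[0,0,0],[2.2,0.2,0.4],0.1]]'
python3 - <<'E'
from h import *
go([520.8,188.7,210],0.2235+np.pi/2)
E
```

```text
t: 23.43
ee_pos: [540.0, 106.5, 209.9]
orientation: [-2.444, 1.96, 0.003]
ft_force: [-3.8, 2.4, 8.5]
width: 21.7
pos [540.  106.5 209.9] toolx [ 0.218 -0.976 -0.007] toolz [ 0.004  0.008 -1.   ] q6 1.52 shift [-84.4   0.9   0.5]  turn [0.011 0.009 3.137]  turn [-0.006  0.007 -0.004]
t 23.4333 F [-3.8  2.4  8.5] w 21.7
```

```bash
python3 -m handwheel '[[[-0.002,0.003,-0.001],[1.8,0.3,0.35],0.1],[[-0.002,0.003,-0.001],[1.8,0.3,0.35],0.1],[[-0.002,0.002,-0.001],[1.8,0.3,0.35],0.1],[[0,0.001,0],[1.8,0.2,0.35],0.1],[[0,0.001,0],[1.8,0.2,0.35],0.1],[[0,0.001,0],[1.8,0.2,0.35],0.1],[[0,0.001,0],[1.8,0.2,0.35],0.1],[[0,0.001,0],[1.8,0.2,0.35],0.1],[[0,0.001,0],[1.8,0.2,0.35],0.1],[[0,0.001,0],[1.8,0.2,0.35],0.1]]'
python3 - <<'E'
from h import *
go([520.8,188.7,210],0.2235+np.pi/2)
E
```

```text
t: 24.27
ee_pos: [543.4, 91.7, 210.4]
orientation: [-2.45, 1.962, -0.007]
ft_force: [-2.0, 1.9, 7.6]
width: 21.8
pos [543.4  91.7 210.4] toolx [ 0.218 -0.976  0.002] toolz [ 0.006 -0.    -1.   ] q6 1.5 shift [-99.5   0.8   0.3]  turn [-3.000e-03  9.000e-03  3.138e+00]  turn [-0.005 -0.002 -0.003]
t 24.2667 F [-2.   1.9  7.6] w 21.8
```

```bash
python3 -m handwheel '[[[-0.001,0,-0.001],[1.4,0.2,0.3],0.1],[[-0.001,0,-0.001],[1.4,0.2,0.3],0.1],[[-0.001,0,-0.001],[1.4,0.2,0.3],0.1],[[-0.001,0,0],[1.4,0.2,0.3],0.1],[[0,0,0],[1.4,0.2,0.3],0.1],[[0,0,0],[1.4,0.2,0.3],0.1],[[0,0,0],[1.4,0.2,0.3],0.1],[[0,0,0],[1.4,0.2,0.3],0.1],[[0,0,0],[1.4,0.2,0.3],0.1],[[0,0,0],[1.4,0.2,0.3],0.1]]'
python3 - <<'E'
from h import *
go([520.8,188.7,210],0.2235+np.pi/2)
E
```

```text
t: 25.1
ee_pos: [545.8, 81.0, 211.1]
orientation: [-2.447, 1.957, -0.0]
ft_force: [-1.7, 1.4, 7.1]
width: 21.9
pos [545.8  81.  211.1] toolx [ 0.22  -0.976 -0.005] toolz [ 0.005  0.007 -1.   ] q6 1.47 shift [-110.6    0.7    1.7]  turn [0.008 0.01  3.14 ]  turn [-0.007  0.005 -0.002]
t 25.1 F [-1.7  1.4  7.1] w 21.9
```

```bash
python3 -m handwheel '[[[-0.002,0.002,0],[0.8,0.2,0.3],0.1],[[-0.002,0.002,0],[0.8,0.2,0.3],0.1],[[-0.001,0.001,0],[0.8,0.2,0.3],0.1],[[-0.001,0.001,0],[0.8,0.2,0.3],0.1],[[0,0.001,0],[0.8,0.1,0.3],0.1],[[0,0.001,0],[0.8,0.1,0.3],0.1],[[0,0.001,0],[0.8,0.1,0.3],0.1],[[0,0.001,0],[0.8,0.1,0.3],0.1],[[0,0.001,0],[0.8,0.1,0.3],0.1],[[0,0.001,0],[0.8,0.1,0.3],0.1]]'
python3 - <<'E'
from h import *
go([520.8,188.7,210],0.2235+np.pi/2)
E
```

```text
t: 25.93
ee_pos: [547.1, 76.1, 211.4]
orientation: [-2.449, 1.963, -0.005]
ft_force: [-2.9, 1.7, 8.3]
width: 22.0
pos [547.1  76.1 211.4] toolx [ 0.218 -0.976  0.001] toolz [ 0.004  0.    -1.   ] q6 1.47 shift [-115.6    1.1    1.3]  turn [-1.000e-03  7.000e-03  3.138e+00]  turn [-0.004 -0.001 -0.004]
t 25.9333 F [-2.9  1.7  8.3] w 22.0
```

```bash
python3 -m handwheel '[[[-0.001,0,-0.001],[0.9,0.2,0.3],0.1],[[-0.001,0,-0.001],[0.9,0.2,0.3],0.1],[[-0.001,0,0],[0.9,0.2,0.3],0.1],[[-0.001,0,0],[0.9,0.2,0.3],0.1],[[0,0.001,0],[0.9,0.2,0.3],0.1],[[0,0.001,0],[0.9,0.2,0.3],0.1],[[0,0.001,0],[0.9,0.2,0.3],0.1],[[0,0.001,0],[0.9,0.2,0.3],0.1],[[0,0.001,0],[0.9,0.2,0.3],0.1],[[0,0.001,0],[0.9,0.2,0.3],0.1]]'
python3 - <<'E'
from h import *
go([520.8,188.7,210],0.2235+np.pi/2)
p=ctrl.get_image("top");save(p,"t9");p=ctrl.get_image("wrist");save(p,"w10")
a=cv2.imread("pics/t9.png");cv2.imwrite('pics/t9z.png',cv2.resize(a[60:190,75:250],None,fx=4,fy=4,interpolation=cv2.INTER_CUBIC))
a=cv2.imread("pics/w10.png");cv2.imwrite('pics/w10z.png',cv2.resize(a[170:260,130:400],None,fx=2.9,fy=2.9,interpolation=cv2.INTER_CUBIC))
E
```

```text
t: 26.77
ee_pos: [547.7, 72.9, 211.9]
orientation: [-2.445, 1.962, 0.001]
ft_force: [-3.9, 4.0, 7.1]
width: 21.5
pos [547.7  72.9 211.9] toolx [ 0.217 -0.976 -0.005] toolz [ 0.004  0.006 -1.   ] q6 1.46 shift [-118.8    1.2    2.5]  turn [0.008 0.008 3.136]  turn [-0.005  0.005 -0.005]
t 26.7667 F [-3.9  4.   7.1] w 21.5
```

View pics/t9z.png

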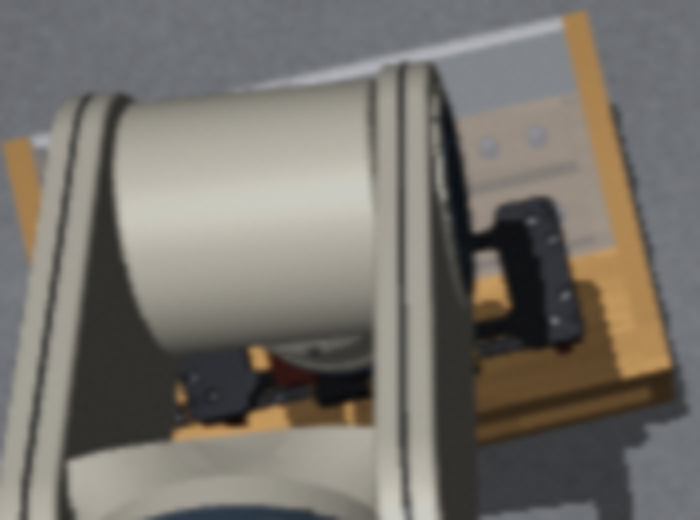

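View pics/w10z.png

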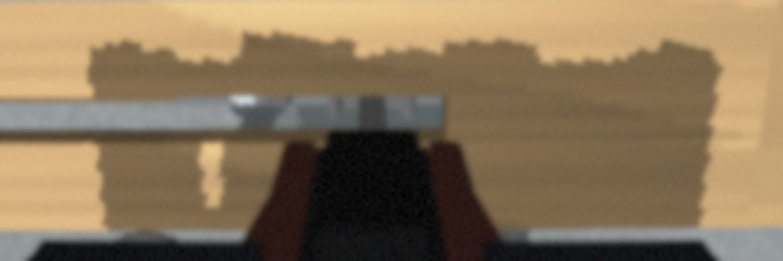

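```bash
python3 -m handwheel '[[[-0.001,0.001,-0.001],[0.9,0.2,0.3],0.1],[[-0.001,0.001,-0.001],[0.9,0.2,0.3],0.1],[[-0.001,0.001,0],[0.9,0.2,0.3],0.1],[[-0.001,0.001,0],[0.9,0.2,0.3],0.1],[[0,0.001,0],[0.9,0.2,0.3],0.1],[[0,0.001,0],[0.9,0.2,0.3],0.1],[[0,0.001,0],[0.9,0.2,0.3],0.1],[[0,0.001,0],[0.9,0.2,0.3],0.1],[[0,0.001,0],[0.9,0.2,0.3],0.1],[[0,0.001,0],[0.9,0.2,0.3],0.1]]'
python3 - <<'E'
from h import *
go([520.8,188.7,210],0.2235+np.pi/2)
p=ctrl.get_image("wrist");save(p,"w11");a=cv2.imread("pics/w11.png");cv2.imwrite('pics/w11z.png',cv2.resize(a[170:260,130:400],None,fx=2.9,fy=2.9,interpolation=cv2.INTER_CUBIC))
E
```

```text
t: 27.7
ee_pos: [547.7, 72.4, 212.1]
orientation: [-2.439, 1.961, 0.008]
ft_force: [-2.6, 3.5, 7.4]
width: 22.0
pos [547.7  72.4 212.1] toolx [ 0.215 -0.977 -0.011] toolz [ 0.003  0.012 -1.   ] q6 1.45 shift [-119.3    1.4    3.5]  turn [0.018 0.009 3.134]  turn [-0.006  0.011 -0.007]
t 27.7 F [-2.6  3.5  7.4] w 22.0
```

View pics/w11z.png

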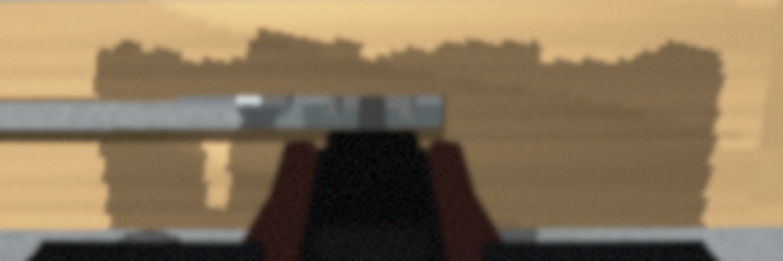

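```bash
python3 -m handwheel '[[[0,0,0],[0,0.3,-1],0.1],[[0,0,0],[0,0.2,-2],0.1],[[0,0,0],[0,0,-3],0.1],[[0,0,0],[0,0,-4],0.1],[[0,0,0],[0,0,-5],0.1],[[0,0,0],[0,0,-7],0.1],[[-0.003,0.005,-0.003],[0,0,-8],0.1],[[-0.003,0.006,-0.003],[0,0,-8],0.1],[[0,0,0],[0,0,-6],0.1],[[0,0,0],[0,0,-3],0.1]]'
python3 - <<'E'
from h import *
go([457.4,-356.5,275],0.0935+np.pi/2)
p=ctrl.get_image("wrist");save(p,"w12");a=cv2.imread("pics/w12.png");cv2.imwrite('pics/w12z.png',cv2.resize(a[120:260,110:380],None,fx=2.9,fy=2.9,interpolation=cv2.INTER_CUBIC))
E
```

```text
t: 28.58
ee_pos: [547.4, 71.7, 261.7]
orientation: [2.454, -1.959, 0.001]
ft_force: [0.2, -0.1, -1.2]
width: 21.9
pos [547.4  71.7 261.7] toolx [ 0.221 -0.975  0.002] toolz [-0.001 -0.002 -1.   ] q6 1.46 shift [397.7 182.7 -12.5]  turn [ 3.000e-03  1.000e-03 -3.012e+00]  turn [ 0.001 -0.002  0.13 ]
t 28.5833 F [ 0.2 -0.1 -1.2] w 21.9
```

View pics/w12z.png

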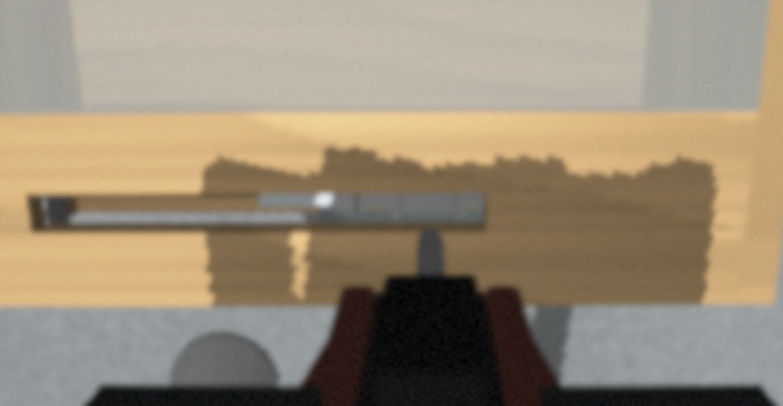

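```bash
python3 -m handwheel '[[[0,0,0],[10,4,-6],0.1],[[0,0,0],[20,9,-4],0.1],[[0,0,0],[30,14,0],0.1],[[0,0,0],[35,16,0],0.1],[[0,0,0],[35,16,0],0.1],[[0,0,0],[35,16,0],0.1],[[0,0,0],[35,16,0],0.1],[[0,0,0],[35,16,0],0.1],[[0,0,0],[35,16,0],0.1],[[0,0,0],[35,16,0],0.1]]'
python3 - <<'E'
from h import *
go([457.4,-356.5,270],0.0935+np.pi/2)
E
```

```text
t: 29.47
ee_pos: [476.6, -268.4, 276.1]
orientation: [-2.467, 1.944, -0.005]
ft_force: [0.5, -0.2, -0.9]
width: 22.1
pos [ 476.6 -268.4  276.1] toolx [ 0.234 -0.972  0.002] toolz [ 0.003 -0.002 -1.   ] q6 0.8 shift [81.2 39.2  6.2]  turn [ 0.003 -0.004 -2.999]  turn [-0.003 -0.002  0.142]
t 29.4667 F [ 0.5 -0.2 -0.9] w 22.1
```

```bash
python3 -m handwheel '[[[0,0,0],[22,10,0],0.1],[[0,0,0],[20,9,0],0.1],[[0,0,0],[15,8,0],0.1],[[0,0,0],[8,5,0],0.1],[[0,0,0],[3,2,0],0.1],[[0,0,0.07],[0,0,0],0.1],[[0,0,0.06],[0,0,0],0.1],[[0,0,0],[0,0,0],0.1],[[0,0,0],[0,0,0],0.1],[[0,0,0],[0,0,0],0.1]]'
python3 - <<'E'
from h import *
go([457.4,-356.5,180],0.0935+np.pi/2)
E
```

```text
t: 30.3
ee_pos: [450.8, -354.7, 277.1]
orientation: [2.323, -2.114, 0.003]
ft_force: [0.7, -0.3, -1.2]
width: 21.8
pos [ 450.8 -354.7  277.1] toolx [ 0.094 -0.996  0.002] toolz [ 0.001 -0.002 -1.   ] q6 0.79 shift [ 2.2 -6.3 97.1]  turn [ 3.000e-03 -1.000e-03 -3.141e+00]  turn [-0.001 -0.002  0.001]
t 30.3 F [ 0.7 -0.3 -1.2] w 21.8
```

```bash
python3 -m handwheel '[[[0,0,0],[1,-3,8],0.1],[[0,0,0],[1,-3,15],0.1],[[0,0,0],[0,0,18],0.1],[[0,0,0],[0,0,18],0.1],[[0,0,0],[0,0,14],0.1],[[0,0,0],[0,0,9],0.1],[[0,0,0],[0,0,4],0.1],[[0,0,0],[0,0,0],0.1],[[0,0,0],[0,0,0],0.1],[[0,0,0],[0,0,0],0.1]]'
cat >> ov.py <<'E'
def ov2(name,out,off,size,f,S=(457,-357),yaw=.235,tipoff=78.2):
    pic=ctrl.get_image(name); a=cv2.cvtColor(pic["pixels"],cv2.COLOR_RGB2BGR)
    x,y=off;a=cv2.resize(a[y:y+size[1],x:x+size[0]],None,fx=f,fy=f,interpolation=cv2.INTER_CUBIC)
    p,R,o=pose();z=R.as_matrix()[:,2]
    def line(P,c,cl):
        u=((proj(pic,P)-off+.5)*f-.5)
        cv2.polylines(a,[(u*8).round().astype(int).reshape(-1,1,2)],cl,c,1,cv2.LINE_AA,3)
    th=np.linspace(0,2*np.pi,40)
    line(np.c_[S[0]+9*np.cos(th),S[1]+9*np.sin(th),0*th+85],(0,255,0),True)
    c,s=np.cos(yaw)*30,np.sin(yaw)*30
    line([(S[0]+c*i-s*j,S[1]+s*i+c*j,85) for i,j in [(1,1),(1,-1),(-1,-1),(-1,1)]],(255,255,0),True)
    line([p+z*(tipoff-60),p+z*tipoff],(0,0,255),False)
    cv2.imwrite(f"pics/{out}.png",a); print("tip",(p+z*tipoff).round(1))
E
python3 - <<'E'
from ov import *
go([457.4,-356.5,180],0.0935+np.pi/2)
ov2("scene","p1",(110,150),(110,110),5.4)
ov2("wrist","p2",(180,130),(150,130),4.6)
ov2("top","p3",(320,150),(90,80),6)
E
```

```text
t: 31.13
ee_pos: [460.6, -354.0, 186.3]
orientation: [2.337, -2.099, 0.007]
ft_force: [0.6, 0.3, -1.7]
width: 21.9
pos [ 460.6 -354.   186.3] toolx [ 0.107 -0.994  0.003] toolz [ 0.003 -0.003 -1.   ] q6 0.79 shift [2.1 3.5 6.3]  turn [ 0.005 -0.005 -3.128]  turn [-0.003 -0.003  0.014]
t 31.1333 F [ 0.6  0.3 -1.7] w 21.9
tip [ 461.  -354.4  108.3]
tip [ 461.1 -354.5  108.4]
tip [ 461.  -354.5  108.5]
```

View pics/p1.png

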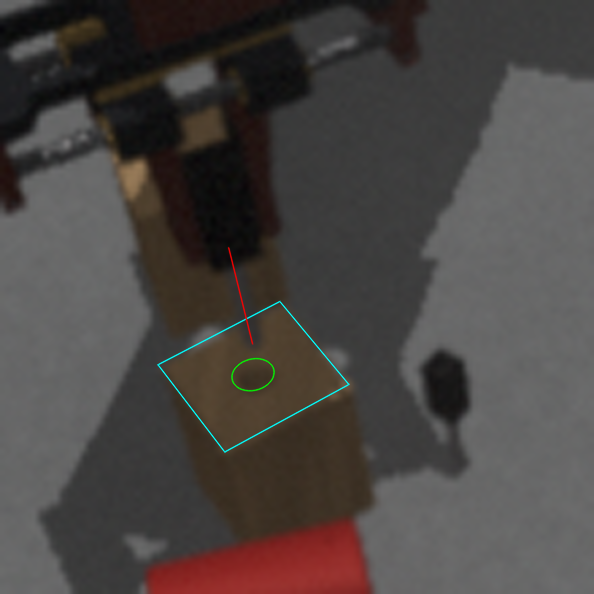

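View pics/p2.png

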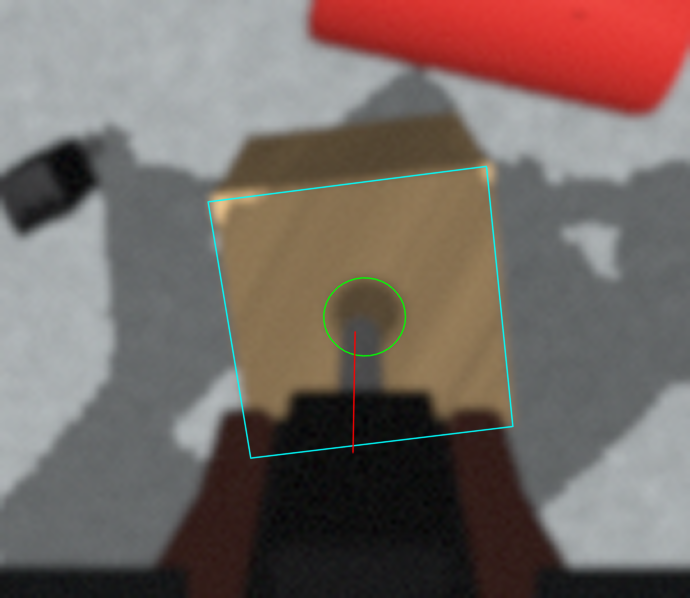

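View pics/p3.png

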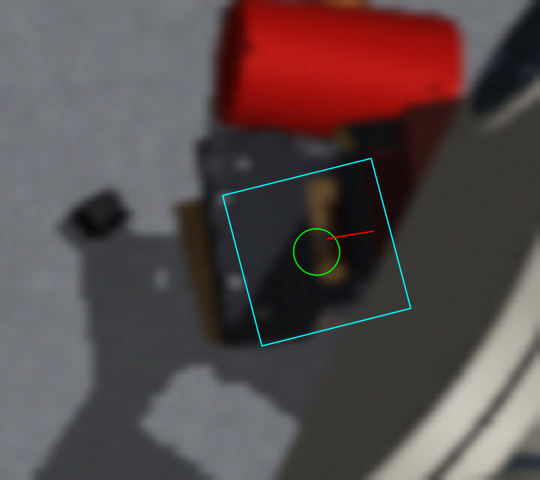

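```bash
python3 -m handwheel '[[[-0.003,-0.003,0.012],[1,2,2],0.1],[[0,0,0],[0.6,1.3,3],0.1],[[0,0,0],[0,0,3],0.1],[[0,0,0],[0,0,2],0.1],[[0,0,0],[0,0,0],0.1],[[0,0,0],[0,0,0],0.1],[[0,0,0],[0,0,0],0.1],[[0,0,0],[0,0,0],0.1],[[0,0,0],[0,0,0],0.1],[[0,0,0],[0,0,0],0.1]]'
python3 - <<'E'
from ov import *
go([457.3,-356.1,180],0.0935+np.pi/2)
ov2("wrist","p4",(180,130),(150,130),4.6)
ov2("scene","p5",(110,150),(110,110),5.4)
E
```

```text
t: 32.12
ee_pos: [457.8, -357.1, 177.2]
orientation: [2.323, -2.115, 0.006]
ft_force: [0.2, 0.0, -0.8]
width: 21.8
pos [ 457.8 -357.1  177.2] toolx [ 0.093 -0.996  0.003] toolz [ 0.003 -0.003 -1.   ] q6 0.79 shift [-1.1  0.4 -2.8]  turn [-0.004  0.004  3.141]  turn [-0.002 -0.003 -0.   ]
t 32.1167 F [ 0.2  0.  -0.8] w 21.8
tip [ 458.  -357.3   99. ]
tip [ 458.  -357.3   99. ]
```

View pics/p4.png

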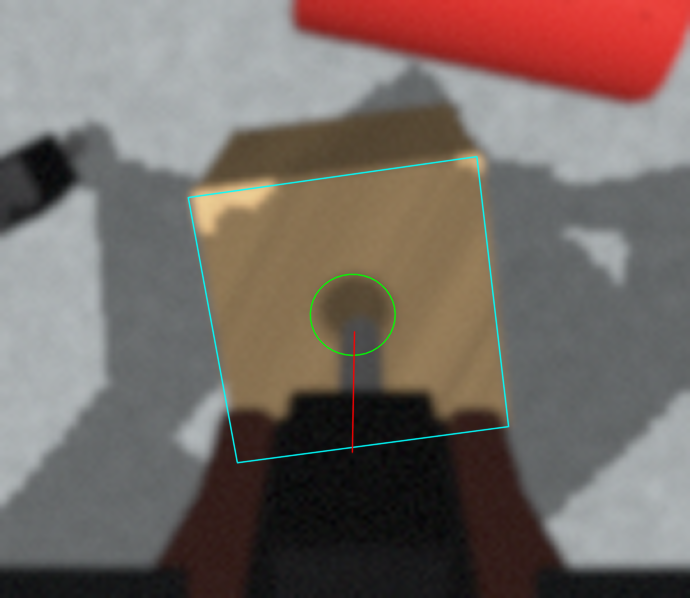

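View pics/p5.png

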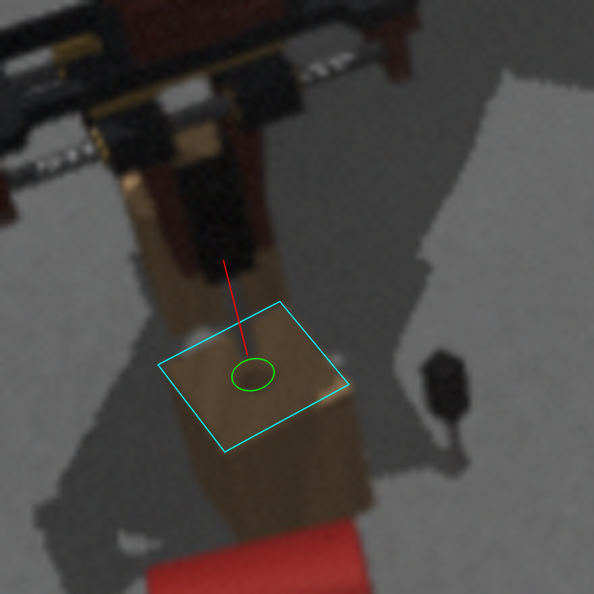

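```bash
python3 -m handwheel '[[[-0.002,-0.003,0],[-0.9,0.3,2],0.1],[[0,0,0],[-0.6,0.1,3],0.1],[[0,0,0],[0,0,3],0.1],[[0,0,0],[0,0,3],0.1],[[0,0,0],[0,0,2],0.1],[[0,0,0],[0,0,2],0.1],[[0,0,0],[0,0,1],0.1],[[0,0,0],[0,0,0],0.1],[[0,0,0],[0,0,0],0.1],[[0,0,0],[0,0,0],0.1]]'
python3 - <<'E'
from ov import *
go([457.3,-355.6,103],0.0935+np.pi/2)
ov2("wrist","p6",(180,130),(150,130),4.6)
E
```

```text
t: 33.05
ee_pos: [457.0, -355.3, 159.0]
orientation: [-2.322, 2.115, 0.002]
ft_force: [0.2, -0.3, -1.8]
width: 22.0
pos [ 457.  -355.3  159. ] toolx [ 0.093 -0.996 -0.001] toolz [-0.     0.001 -1.   ] q6 0.8 shift [ 0.4 -0.3 56. ]  turn [ 2.000e-03 -1.000e-03  3.142e+00]  turn [ 0.     0.001 -0.   ]
t 33.05 F [ 0.2 -0.3 -1.8] w 22.0
tip [ 457.  -355.2   80.8]
```

View pics/p6.png

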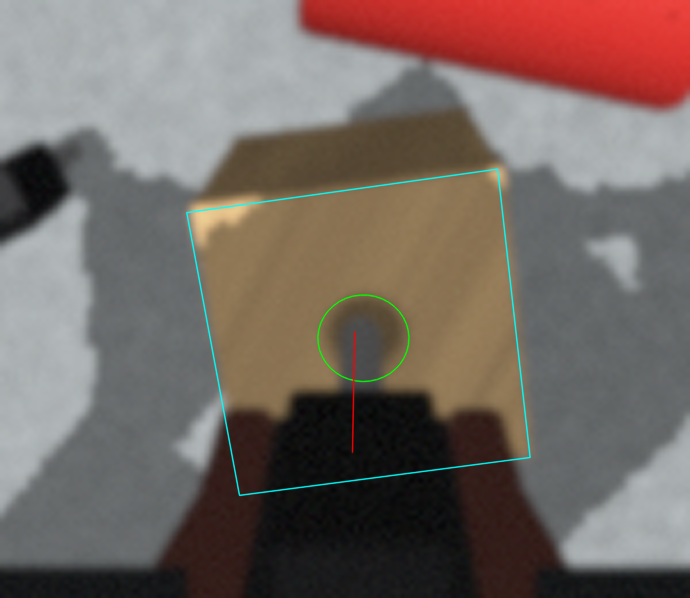

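Rod (362,345) is in the hole (centre 363,335), no contact force. Descend most of the way.

```bash
python3 -m handwheel '[[[0,0,0],[0,0,3],0.1],[[0,0,0],[0,0,5],0.1],[[0,0,0],[0,0,7],0.1],[[0,0,0],[0,0,8],0.1],[[0,0,0],[0,0,8],0.1],[[0,0,0],[0,0,6],0.1],[[0,0,0],[0,0,4],0.1],[[0,0,0],[0,0,2],0.1],[[0,0,0],[0,0,0],0.1],[[0,0,0],[0,0,0],0.1]]'
python3 - <<'E'
from ov import *
go([457.3,-355.6,103],0.0935+np.pi/2)
E
```

```text
t: 33.93
ee_pos: [456.6, -354.9, 110.3]
orientation: [-2.323, 2.115, 0.004]
ft_force: [-0.1, -0.1, -1.9]
width: 21.8
pos [ 456.6 -354.9  110.3] toolx [ 0.093 -0.996 -0.002] toolz [-0.002  0.002 -1.   ] q6 0.8 shift [ 0.8 -0.7  7.3]  turn [ 4.000e-03 -2.000e-03  3.142e+00]  turn [ 0.002  0.002 -0.   ]
t 33.9333 F [-0.1 -0.1 -1.9] w 21.8
```

```bash
python3 -m handwheel '[[[0.002,0.002,0],[0.4,-0.3,0.8],0.1],[[0,0,0],[0.3,-0.2,0.8],0.1],[[0,0,0],[0,0,0.8],0.1],[[0,0,0],[0,0,0.8],0.1],[[0,0,0],[0,0,0.8],0.1],[[0,0,0],[0,0,0.6],0.1],[[0,0,0],[0,0,0.6],0.1],[[0,0,0],[0,0,0.5],0.1],[[0,0,0],[0,0,0.5],0.1],[[0,0,0],[0,0,0.5],0.1]]'
python3 - <<'E'
from ov import *
go([457.3,-355.6,103],0.0935+np.pi/2)
E
```

```text
t: 34.77
ee_pos: [458.1, -356.4, 104.6]
orientation: [-2.322, 2.115, -0.006]
ft_force: [0.5, -0.3, -1.3]
width: 21.9
pos [ 458.1 -356.4  104.6] toolx [ 0.093 -0.996  0.002] toolz [ 0.003 -0.002 -1.   ] q6 0.8 shift [-0.9  0.8  1.6]  turn [-0.004  0.005  3.141]  turn [-0.003 -0.002 -0.   ]
t 34.7667 F [ 0.5 -0.3 -1.3] w 21.9
```

```bash
python3 -m handwheel '[[[-0.002,-0.001,0],[0,0,0.4],0.1],[[0,0,0],[0,0,0.4],0.1],[[0,0,0],[0,0,0.4],0.1],[[0,0,0],[0,0,0.4],0.1],[[0,0,0],[0,0,0.4],0.1],[[0,0,0],[0,0,0.3],0.1],[[0,0,0],[0,0,0.3],0.1],[[0,0,0],[0,0,0.3],0.1],[[0,0,0],[0,0,0],0.1],[[0,0,0],[0,0,0],0.1]]'
python3 - <<'E'
from ov import *
go([457.3,-355.6,103],0.0935+np.pi/2)
E
```

```text
t: 35.6
ee_pos: [458.1, -356.4, 103.2]
orientation: [2.323, -2.115, 0.002]
ft_force: [-0.1, 1.1, 1.9]
width: 22.1
pos [ 458.1 -356.4  103.2] toolx [ 0.093 -0.996  0.001] toolz [ 0.001 -0.001 -1.   ] q6 0.8 shift [-0.9  0.8  0.2]  turn [-2.000e-03  1.000e-03  3.142e+00]  turn [-0.001 -0.001 -0.   ]
t 35.6 F [-0.1  1.1  1.9] w 22.1
```

```bash
python3 -m handwheel '[[[0,0,0],[0,0,0],0.35],[[0,0,0],[0,0,0],0.4],[[0,0,0],[0,0,0],0.45],[[0,0,0],[0,0,0],0.5],[[0,0,0],[0,0,0],0.5],[[0,0,0],[0,0,0],0.5],[[0,0,0],[0,0,0],0.5],[[0,0,0],[0,0,0],0.5],[[0,0,0],[0,0,0],0.5],[[0,0,0],[0,0,0],0.5]]'
python3 - <<'E'
from ov import *
go([457.3,-355.6,103],0.0935+np.pi/2)
p=ctrl.get_image("wrist");save(p,"r1")
E
```

```text
t: 36.43
ee_pos: [458.6, -356.8, 102.4]
orientation: [2.323, -2.115, 0.004]
ft_force: [-0.5, 0.1, -0.3]
width: 44.1
pos [ 458.6 -356.8  102.4] toolx [ 0.093 -0.996  0.002] toolz [ 0.002 -0.002 -1.   ] q6 0.8 shift [-1.4  1.2 -0.6]  turn [-3.000e-03  3.000e-03  3.142e+00]  turn [-0.002 -0.002 -0.   ]
t 36.4333 F [-0.5  0.1 -0.3] w 44.1
```

View pics/r1.png

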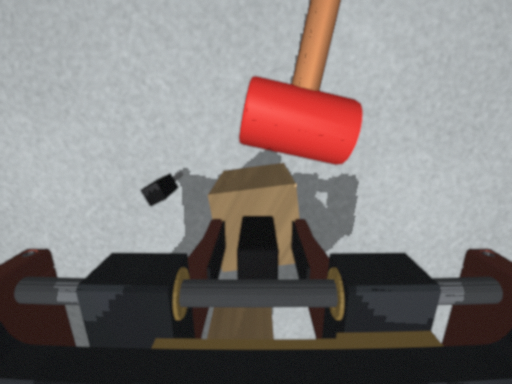

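Key centred at (257,240) between opened jaws. Rise.

```bash
python3 -m handwheel '[[[0,0,0],[0,0,-5],0.5],[[0,0,0],[0,0,-10],0.5],[[0,0,0],[0,0,-15],0.5],[[0,0,0],[0,0,-20],0.5],[[0,0,0],[0,0,-20],0.5],[[0,0,0],[0,0,-20],0.5],[[0,0,0],[0,0,-20],0.5],[[0,0,0],[0,0,-15],0.5],[[0,0,0],[0,0,-8],0.5],[[0,0,0],[0,0,0],0.5]]'
python3 - <<'E'
from ov import *
go([457.3,-355.6,103],0.0935+np.pi/2)
for n in("scene","top"):
    p=ctrl.get_image(n);save(p,"f_"+n)
    for q in ["key","stand","cone","nut","mallet"]:
        print(n,q,[(round(r["score"],2),w(p,r["position"]).round().tolist()) for r in ctrl.spot_point(p,q)])
b=cv2.imread("pics/f_scene.png");cv2.imwrite('pics/f1.png',cv2.resize(b[165:285,110:220],None,fx=5,fy=5,interpolation=cv2.INTER_CUBIC))
b=cv2.imread("pics/f_top.png");cv2.imwrite('pics/f2.png',cv2.resize(b[60:260,75:275],None,fx=3,fy=3,interpolation=cv2.INTER_CUBIC))
E
```

```text
t: 37.32
ee_pos: [458.1, -356.3, 247.9]
orientation: [2.323, -2.115, 0.007]
ft_force: [0.0, -0.6, 0.1]
width: 43.6
pos [ 458.1 -356.3  247.9] toolx [ 0.093 -0.996  0.003] toolz [ 0.003 -0.003 -1.   ] q6 0.8 shift [ -1.3   1.1 144.9]  turn [-0.005  0.004  3.142]  turn [-0.003 -0.003 -0.   ]
t 37.3167 F [ 0.  -0.6  0.1] w 43.6
scene key [(0.71, [458.0, -358.0, 27.0]), (0.41, [476.0, -278.0, -3.0])]
scene stand [(0.72, [314.0, -351.0, 1.0]), (0.68, [461.0, -355.0, -2.0])]
scene cone [(0.74, [379.0, 160.0, 3.0])]
scene nut [(0.62, [388.0, -45.0, -2.0])]
scene mallet [(0.68, [622.0, -392.0, -6.0]), (0.24, [391.0, -46.0, 0.0])]
top key [(0.58, [474.0, -277.0, 0.0])]
top stand [(0.87, [459.0, -353.0, -0.0]), (0.72, [311.0, -351.0, -3.0])]
top cone [(0.7, [372.0, 158.0, 1.0])]
top nut [(0.46, [387.0, -42.0, -3.0])]
top mallet [(0.71, [632.0, -391.0, -8.0])]
```

View pics/f1.png

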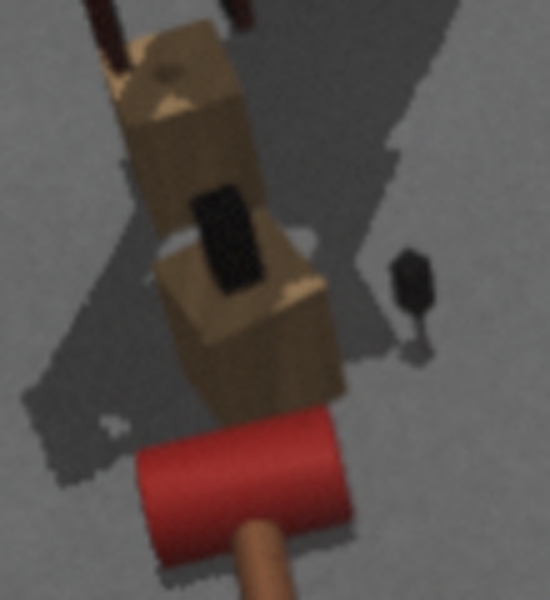

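View pics/f2.png

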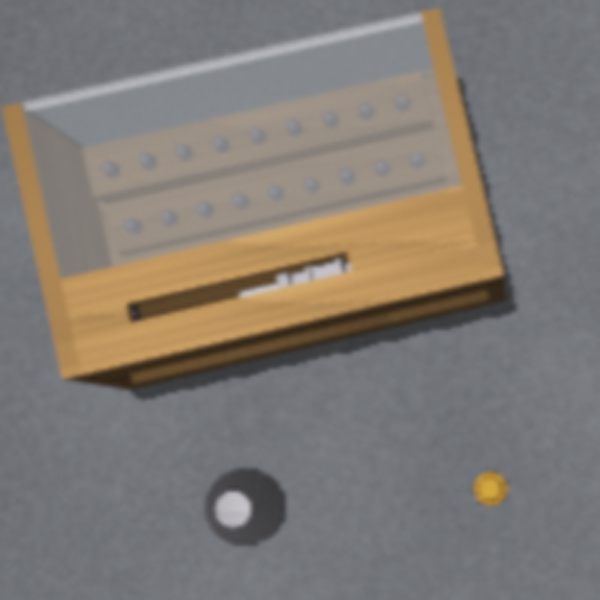

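```bash
python3 -c "
from workcell import ctrl
print(ctrl.close_job())"
```

```text
the job is handed in; nothing more can be done
None
```

I opened the cabinet with the larger key, stood the key back in the far stand, and handed the job in at about 37 s of the 61 s allowed. No verdict was reported.

- **Opening the door:** I felt the hook pad about 20 mm below the top of the slot and pressed it roughly 9–10 mm. I drew the door along the slot until it stopped. The highest force reading was about 10 N vertically, with a side force of up to about 4 N. The sensor was only read at the end of each call, so a brief peak in between would not show.
- **Door check:** The tool travelled about 119 mm along the slot and then stalled. In the last top picture the hook sits at the far end of the slot, at about 118 mm. There was no direct reading of the door joint, so its opening is inferred from these two.
- **Key check:** The key seated at the same tool height (103.2 mm) as when I picked it up, with light contact, and was then released. In the scene picture it stands upright, with its tip found at (458, -358, 27) mm. The top camera did not report the key, because the gripper blocked its view.
- **Other objects:** The cone, nut and mallet were found within about 5 mm of their starting positions, which is within the accuracy of the detections. The gripper was open and clear, about 150 mm above the grasp height.

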